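Present a roller end block bore-up from the spares case

TASK

The fitter is waiting to drop a bush into the roller end block: swing the hasp of the grey spares case off its staple, then open the lid all the way and take the white end block out. Find by look or feel which end has the blind bore, turn the block so that the bore faces straight up, and finish while still holding it like that, steady and clear of everything, at least 20 cm above the worktop. Leave the steel bushes in the case and the things round it where they are.

Things in the scene. Friction and masses are not known exactly. Their poses are not given: they have to be found in the camera images.
- case: Grey steel spares case, fixed to the worktop, 170 mm deep (its x), 280 mm wide (its y), 86 mm high when shut, on 8 mm feet. Origin at the centre of its underside on the worktop; its x axis points to the hinge side at the back, -x to the front with the hasp. The lower half is a tray with 4 mm walls, rim at 44 mm; the grey felt liner inside is at 28 mm. The lid is a 42 mm high shell.
- lid_hinge (a point): Middle of the lid's hinge line at the back edge of the case, 85 mm behind the case's centre and 44 mm up; the line runs along the case's y. Carried by the case.
- lid (a joint): Angle of the lid: 0 shut, grows as its front edge goes up and back, 1.95 rad is its stop (leaning back past upright). Free hinge, 0.65 kg; below about 1.2 rad the lid falls shut, above it falls open to its stop by itself. It has no handle of its own: it is lifted by the hasp, which hangs on its front.
- hasp (a joint): Angle of the steel hasp about its pin on the lid's front face: 0 hanging down over the staple, grows as it swings forward and up, 1.2 rad points forward and up, 2.6 rad is its stop. Stiff hinge (0.02 Nm): it stays where it is left. Its slot is clear of the staple from 0.6 rad.
- hasp_hinge (a point): Middle of the hasp's pin, which runs along the case's y; carried by the lid, 174 mm in front of the lid hinge and 16 mm above it when the lid is shut.
- hasp_pull (a point): Centre of the rolled thumb pull at the hasp's free end: a bar with round ends, 9 mm thick and 26 mm long along the case's y; with the hasp hanging it lies 32 mm in front of the pin and 22 mm below it, 36 mm above the worktop. It can be pinched across its two ends (26 mm) from above and turns between the fingers as the hasp swings. The staple stands out to 20 mm behind it. Axes: y along the bar.
- block_center (a point): Centre of the white plastic roller end block, square bar 42 x 42 mm, 58 mm long, 0.16 kg, lying on one of its long sides on the liner. Its +x axis points out of the end with the blind bore (28 mm wide, 38 mm deep); the other end is closed. At the start the bore faces the front of the case, the left or the right, up to 1.7 rad either side of the front. It is gripped across its 42 mm width.
- block_mouth (a point): Centre of the mouth of the blind bore, 29 mm from the block's centre along its +x. The closed end is a little heavier (centre of mass 2 mm towards it). The long sides look alike from either end: a small steel insert in the middle of two of them, a grey line along the other two.
- bush_a: Steel bush (ring), 27 mm outside, 16 mm high, standing on the liner near the back left corner. Origin at its underside.
- bush_b: The same kind of bush near the front right corner.
- padlock: Padlock, 76x38x20 mm, lying on the worktop to the right of the case.
- stapler: Stapler, 135 mm long, 46 mm high, on the worktop to the left of the case.

How it is judged (in metres and radians):
On the way, in this order (a step that is already met when the one before it is completed fails the run):
1. the hasp is swung off the staple while the lid is still shut (value of joint hasp above 0.8 rad and value of joint lid below 0.2 rad), for 0.05 s.
2. the lid is open, leaning back past upright (value of joint lid above 1.6 rad), for 0.2 s.
3. the end block is lifted out of the case (height (world z) of block_center above 0.1 m and contact force between the fingers and block above 1 N), for 0.1 s.
At the end, for the whole second after the job is handed in: The block is held in the fingers, its centre more than 18 cm above the worktop, bore up within 15 degrees, at rest and touching no part of the case; the lid stands open (over 1.5 rad) and the hasp is off the staple (over 0.6 rad) (angle between block_center's own x axis and vertical below 0.26 rad and height (world z) of block_center above 0.18 m and contact force between the fingers and block above 2 N and contact force between block and case below 0.1 N and linear speed of block below 0.03 m/s and value of joint lid above 1.5 rad and value of joint hasp above 0.6 rad); the arm keeps its last pose, push and grip.
It fails at once if the lid is raised while the hasp is still over the staple (value of joint lid above 0.15 rad and value of joint hasp below 0.4 rad).
It fails at once if a bush is knocked away from its place (distance of any of bush_a, bush_b from where it was at the start of the episode above 0.04 m).
It fails at once if a thing beside the case is knocked away (distance of any of padlock, stapler from where it was at the start of the episode above 0.04 m).
It also fails if it takes over 51 s, if anything falls off the work surface, if the arm or the gripper's body presses on something with over 40 N, if the wrist force passes 120 N, or if a joint passes its speed limit or range.

ROBOT

A 6-joint arm with a two-finger parallel gripper is mounted at the origin on a cart in front of the work surface, level with it; the furniture and walls round the work are solid. World frame = base frame: x ahead of the robot, y to its left, z up, the work surface at z = 0. Lengths are in mm, angles in degrees, forces in N, time in s.
With the tool pointing down it reaches from about 300 to 850 mm from the base axis. Payload 4.2 kg.
Tool frame: the origin (TCP) lies midway between the tips of the shut fingers; the grasp point (between the pads) lies 19 mm behind it; x points along the fingers, y is the direction in which the jaws open and shut, and the axes are right-handed (so a half turn about x gives the same grasp; the last joint's range is limited). The gripper opens to 91 mm and grips with 3 to 60 N. Pads are 32 mm wide; open, the fingers measure 118 mm over their backs; the gripper's body (76 mm by 178 mm) begins 60 mm behind the grasp point.
Start: joints at [-72.594, 18.312, 89.639, -0, 72.044, -1.146], TCP at [182.952, -545.135, 213.976] pointing down, gripper open.
Joint ranges: [-177.97, 177.97], [-48.28, 115.42], [12.27, 149.76], [-77.06, 257.06], [2.81, 150.46], [-146.56, 146.56]. Speed limits (degrees/s): [147.25, 147.25, 180, 180, 180, 180].

INTERFACE

Orientations are given as [roll, pitch, yaw] about the fixed x, y, z axes, in that order (R = Rz(yaw) Ry(pitch) Rx(roll)).
In Python, from workcell import * gives the robot as it stands.
- The arm moves only by the shell command python3 -m handwheel 'ROWS' [FORCE]. ROWS is a JSON object of lists of equal length, an entry for each row: "gripper": the closure, from 0 (fully open) to 1 (shut); "offset": the shift along the tool's x, y, z in mm, a list of three; "rot": the turn, a rotation vector about the tool's x, y, z in degrees, a list of three. A call has 1 to 5 rows; each row is the pose to reach, as a shift and turn from the pose commanded when the call began, along the tool's axes at that moment; what a row does not reach only later rows make up. A row lasts 1/12 s, in which the tool goes at most 41.7 mm and 7.16 degrees, less where a joint would pass 70% of its speed; a pose out of reach is approached as far as the arm can. A call with a gripper value outside its range is refused whole. The fingers move at their own pace and stop on an object; FORCE is the grip in N (left out, the last holds). Time passes only in rows, so rows that repeat a pose let the fingers close. It gives the time, the measured TCP pose, the force and the opening at its end, in the units of the state.
- state(): the state, without advancing time (a new reading comes with each control period).
- grab_frame(name): name is "scene" or "top"; returns the picture (420x560x3 uint8, red, green, blue); there is no depth.
- camera_params(name): a dict with "fx", "fy", "cx", "cy" (pixels), "k1" (the pictures are not rectified: a ray, as slopes to the right and down, at radius r is drawn at 1 + k1 r^2 times it, then the intrinsics apply), "position" and "attitude" of the camera in the world. Camera axes: x right, y up, looking along -z (the intrinsics and any distortion apply to the point x, -y, -z); pixel columns grow to the right and rows downward; lengths in mm; the calibration is good to about 2 mm. A picture is of the moment at which its call begins. camera_params takes no time and is no camera call.
- job_done(): hands the job in, once; it reports no verdict.
The state is a dict: "time_s": time; "qpos": joint angles; "qvel": joint speeds; "effort": joint torques, N m; "ee_pos": TCP position; "ee_rot": TCP orientation; "force": force on the tool from outside, world axes, zero at the start; "torque": the same for the moment, N m; "gripper_width": finger opening in mm.
Only numpy, scipy, OpenCV 4.12 (cv2) and the standard library are available. Lean on these libraries where they do the work, as an engineer would, in place of code of your own. Each camera call takes 0.05 s, during which the arm holds its last target.

## Working session

There is one attempt and no reset: what is moved stays moved. The work goes in short steps, Python scripts to look and compute and a shell command to move; the robot and the scene stay as the last step left them, time stands still between calls to the robot, and variables do not carry over. Pictures are saved under pics/ and viewed, and the job is handed in when it is done.

```bash
mkdir -p pics; ls
python3 - <<'E'
from workcell import *
import cv2
print(state())
for n in("scene","top"):
    im=grab_frame(n); cv2.imwrite(f"pics/{n}0.png",im[:,:,::-1]); print(n,camera_params(n))
E
```

```text
pics
{'time_s': 0.0, 'qpos': array([-7.25922416e+01,  1.83499657e+01,  8.97069120e+01,  1.88088533e-04,
        7.20428713e+01, -1.14573881e+00]), 'qvel': array([-0.06282904, -0.01628872,  0.04773004, -0.10809408, -0.01842145,
       -0.01207167]), 'effort': array([ 8.90605643e-04, -4.12455618e+01, -2.31973583e+01,  7.27407122e-02,
        4.56483406e-02, -1.58788826e-04]), 'ee_pos': array([ 182.81088164, -544.63035067,  213.13364289]), 'ee_rot': array([-91.24845574,  89.90025081, 107.30498331]), 'force': array([ 0.46092439, -0.29956767,  0.39429353]), 'torque': array([-0.03305444,  0.0091819 ,  0.01898843]), 'gripper_width': 91.1494045056096}
scene {'fx': 416.01987024438955, 'fy': 416.01987024438955, 'cx': 285.84410034173226, 'cy': 204.92241952060377, 'k1': -0.056285628925316675, 'position': array([ -2.85188664, 622.73247009, 883.70354151]), 'attitude': array([  46.76820163,   -0.41217354, -137.65031897])}
top {'fx': 471.84405187717334, 'fy': 471.84405187717334, 'cx': 282.4816438423825, 'cy': 211.86655233028466, 'k1': 0.007440580980559985, 'position': array([ 452.37774362,   -1.81602441, 1209.76928838]), 'attitude': array([  5.38056585,  -0.77884484, -91.61973473])}
```

View pics/scene0.png

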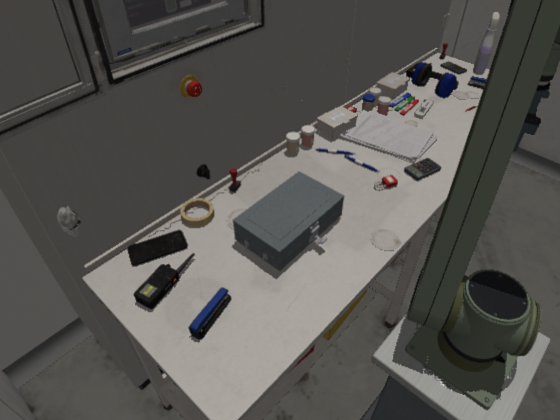

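View pics/top0.png

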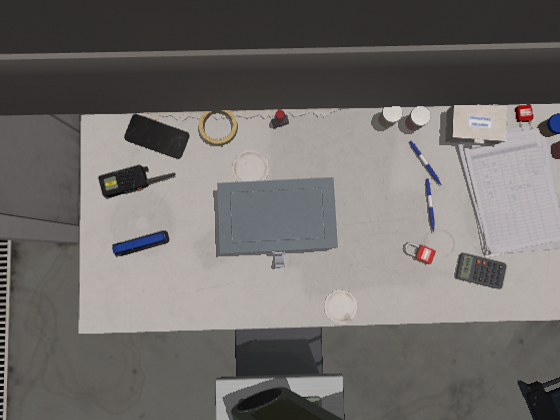

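```bash
cat > h.py <<'E'
from workcell import *
import cv2, numpy as np
from scipy.spatial.transform import Rotation as R
def cam(n):
    c=camera_params(n); return c,R.from_euler('xyz',c['attitude'],degrees=True).as_matrix()
def ray(n,u,v):
    c,M=cam(n); K=np.array([[c['fx'],0,c['cx']],[0,c['fy'],c['cy']],[0,0,1]])
    p=cv2.undistortPoints(np.array([[[u,v]]],float),K,np.array([c['k1'],0,0,0]))[0,0]
    return np.array(c['position']),M@np.array([p[0],-p[1],-1.])
def onz(n,u,v,z):
    o,d=ray(n,u,v); return o+d*(z-o[2])/d[2]
def tri(a,b):
    o1,d1=ray('scene',*a); o2,d2=ray('top',*b)
    d1/=np.linalg.norm(d1); d2/=np.linalg.norm(d2)
    A=np.stack([d1,-d2],1); s=np.linalg.lstsq(A,o2-o1,rcond=None)[0]
    p,q=o1+d1*s[0],o2+d2*s[1]; return (p+q)/2,np.linalg.norm(p-q)
def proj(n,P):
    c,M=cam(n); q=M.T@(np.array(P)-c['position']); x,y=q[0]/-q[2],-q[1]/-q[2]
    f=1+c['k1']*(x*x+y*y); return c['cx']+c['fx']*x*f, c['cy']+c['fy']*y*f
def crop(n,x0,y0,w,h,s,name,im=None):
    im=grab_frame(n) if im is None else im
    cv2.imwrite('pics/'+name,cv2.resize(im[y0:y0+h,x0:x0+w,::-1],None,fx=s,fy=s,interpolation=cv2.INTER_CUBIC))
    return im
def toolR(): return R.from_euler('xyz',state()['ee_rot'],degrees=True).as_matrix()
E
python3 - <<'E'
from h import *
a=cv2.imread('pics/scene0.png')[:,:,::-1]; b=cv2.imread('pics/top0.png')[:,:,::-1]
crop('scene',220,165,140,110,5.5,'s1.png',a); crop('top',205,165,145,110,5.5,'t1.png',b)
E
```

```text
(no output)
```

View pics/s1.png

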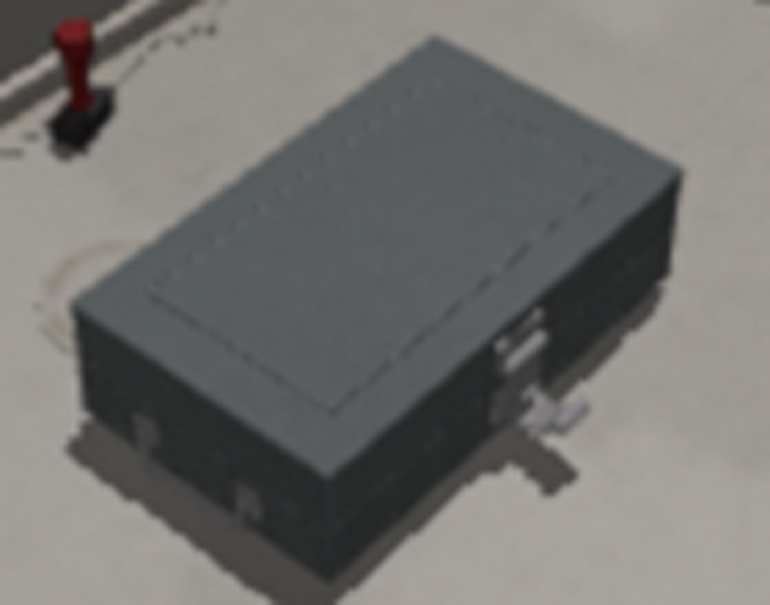

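View pics/t1.png

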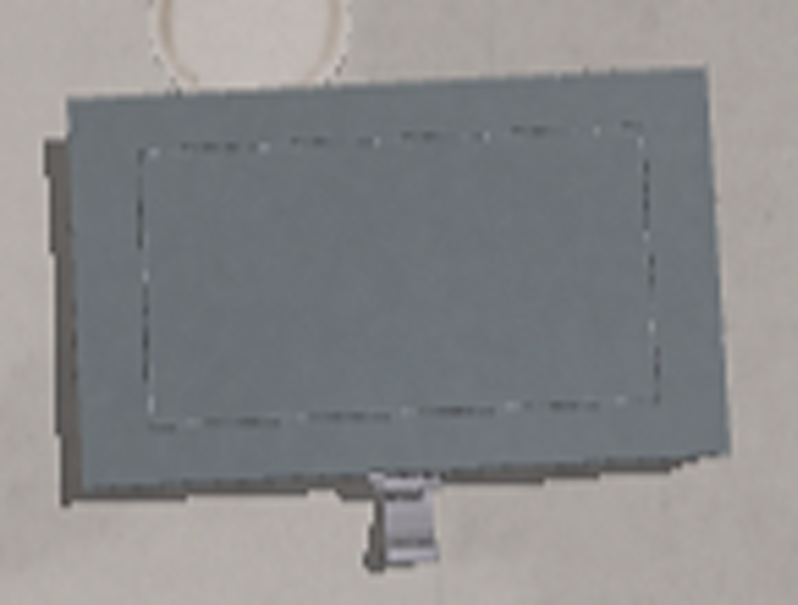

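Run:
```python
from h import *
s=lambda x,y:(220+x/5.5-.4,165+y/5.5-.4); t=lambda x,y:(205+x/5.5-.4,165+y/5.5-.4)
S=dict(BL=(75,305),BR=(435,38),FR=(683,172),FL=(330,478),pull=(561,415))
T=dict(BL=(67,98),BR=(707,68),FR=(730,455),FL=(82,487),pull=(413,553))
P={}
for k in S:
    P[k],e=tri(s(*S[k]),t(*T[k])); print(k,P[k].round(1),round(e,1),onz('top',*t(*T[k]),36 if k=='pull' else 86).round(1),onz('scene',*s(*S[k]),36 if k=='pull' else 86).round(1))
c=sum(onz('top',*t(*T[k]),86) for k in S if k!='pull')/4
c2=sum(onz('scene',*s(*S[k]),86) for k in S if k!='pull')/4
print(c,c2)
d=onz('top',*t(*T['BL']),86)+onz('top',*t(*T['FL']),86)-onz('top',*t(*T['BR']),86)-onz('top',*t(*T['FR']),86)
print('yaw',np.degrees(np.arctan2(-d[0],d[1])))
d=P['BL']+P['FL']-P['BR']-P['FR'];print(np.degrees(np.arctan2(-d[0],d[1])))
```

```text
BL [630.7 133.7  86.4] 5.7 [633.  135.7  86. ] [628.5 132.   86. ]
BR [ 638.1 -145.5   85.1] 2.6 [ 639.  -144.7   86. ] [ 636.3 -145.4   86. ]
FR [ 468.7 -148.7   86.1] 2.0 [ 469.5 -148.1   86. ] [ 467.9 -149.4   86. ]
FL [462.  130.3  87.7] 4.0 [463.6 131.8  86. ] [461.3 128.2  86. ]
pull [431.5  -9.5  38.5] 2.6 [430.4 -10.3  36. ] [433.9 -10.6  36. ]
[551.2966576   -6.33776703  86.        ] [548.50965469  -8.65672548  86.        ]
yaw 1.2145756022246073
1.4379454375373695
```

```bash
cat >> h.py <<'E'
def plan(tgt,Rt):
    "offset/rotvec from current measured pose in tool axes"
    s=state(); M=toolR(); 
    print('off',(M.T@(np.array(tgt)-s['ee_pos'])).round(1),'rot',np.degrees(R.from_matrix(M.T@Rt).as_rotvec()).round(2))
def down(yaw,flip=0):
    "tool x down, tool y = world y rotated by yaw deg (flip: opposite)"
    y=np.array([-np.sin(np.radians(yaw)),np.cos(np.radians(yaw)),0])*(-1 if flip else 1); x=np.array([0,0,-1.]); return np.stack([x,y,np.cross(x,y)],1)
E
python3 - <<'E'
from h import *
print(toolR().round(3))
for f in(0,1): plan([430,-10,120],down(1.3,f))
E
```

```text
[[-0.     0.318 -0.948]
 [ 0.001 -0.948 -0.318]
 [-1.    -0.002 -0.   ]]
off [  93.9 -428.1 -404.5] rot [-1.6275e+02 -1.3000e-01  2.0000e-02]
off [  93.9 -428.1 -404.5] rot [1.725e+01 1.000e-02 9.000e-02]
```

```bash
python3 -m handwheel '{"gripper":[0,0,0,0,0],"offset":[[5,-28,-27],[10,-56,-54],[15,-84,-81],[20,-112,-108],[25,-140,-135]],"rot":[[3,0,0],[7,0,0],[10,0,0],[14,0,0],[17.2,0,0]]}'
python3 - <<'E'
from h import *
plan([430,-10,110],down(1.3,1)); print(state()['qpos'].round(1))
E
```

```text
time_s: 0.52
ee_pos: [266.5, -367.5, 188.3]
ee_rot: [-69.2, 90.0, 111.9]
force: [0.9, -0.4, -0.2]
gripper_width: 91.5
off [  78.5 -354.2 -170.4] rot [-0.19  0.01  0.04]
[-55.5   8.6 106.8   0.   64.7  33.4]
```

```bash
python3 -m handwheel '{"gripper":[0,0,0,0,0],"offset":[[5,-34,-16],[10,-68,-32],[15,-102,-48],[20,-136,-64],[25,-170,-80]],"rot":[[0,0,0],[0,0,0],[0,0,0],[0,0,0],[0,0,0]]}'
python3 -m handwheel '{"gripper":[0.3,0.3,0.3,0.3,0.3],"offset":[[5,-34,-16],[10,-68,-32],[15,-102,-48],[20,-136,-64],[25,-160,-78]],"rot":[[0,0,0],[0,0,0],[0,0,0],[0,0,0],[0,0,0]]}'
python3 -m handwheel '{"gripper":[0.3],"offset":[[0,0,0]],"rot":[[0,0,0]]}'
python3 - <<'E'
from h import *
plan([430,-10,110],down(1.3,1)); print(state()['qpos'].round(1))
E
```

```text
time_s: 0.93
ee_pos: [342.4, -195.8, 163.6]
ee_rot: [-43.8, 90.0, 137.5]
force: [1.9, 0.1, -0.2]
gripper_width: 91.3
time_s: 1.35
ee_pos: [416.7, -33.2, 138.6]
ee_rot: [-69.9, 90.0, 111.5]
force: [0.8, -0.5, 0.8]
gripper_width: 64.0
time_s: 1.43
ee_pos: [418.0, -32.2, 138.1]
ee_rot: [-86.9, 89.9, 94.7]
force: [0.4, -1.1, -0.2]
gripper_width: 63.7
off [ 28.2 -21.8 -12.7] rot [0.34 0.   0.09]
[-6.000e+00  8.400e+00  1.153e+02  1.000e-01  5.640e+01  8.230e+01]
```

```bash
python3 -m handwheel '{"gripper":[0.3,0.3,0.3,0.3,0.3],"offset":[[0,-22,-12],[30,-22,-12],[60,-22,-12],[60,-22,-12],[60,-22,-12]],"rot":[[0,0,0],[0,0,0],[0,0,0],[0,0,0],[0,0,0]]}'
python3 - <<'E'
from h import *
plan([430,-10,30],down(1.3,1))
a=crop('scene',280,190,80,80,7,'s2.png');b=crop('top',240,200,80,80,7,'t2.png')
E
```

```text
time_s: 1.85
ee_pos: [426.6, -13.9, 78.2]
ee_rot: [-1.2, 89.8, -179.9]
force: [0.2, -0.1, -0.1]
gripper_width: 63.7
off [48.2 -3.8 -3.7] rot [0.03 0.24 0.  ]
```

View pics/s2.png

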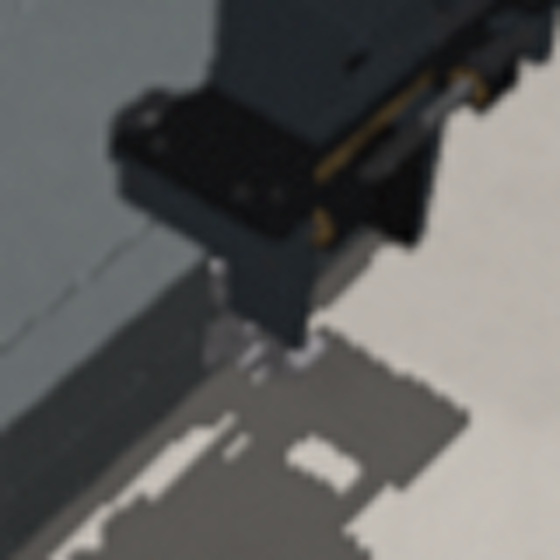

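View pics/t2.png

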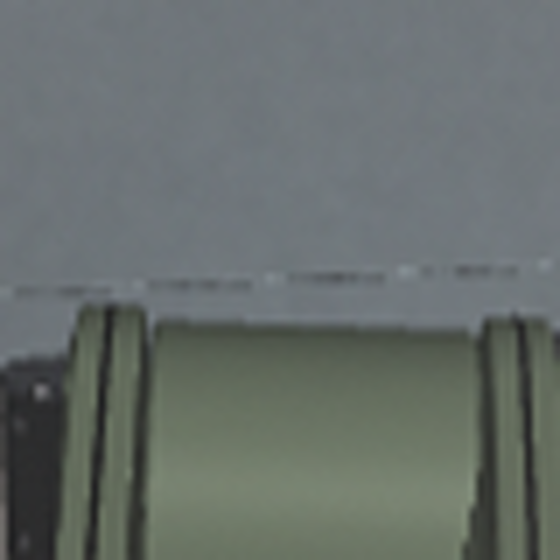

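```bash
python3 -m handwheel '{"gripper":[0.3,0.3,0.3,0.3,0.3],"offset":[[16,-3,-2],[32,-3,-2],[48,-3,-2],[48,-3,-2],[48,-3,-2]],"rot":[[0,0,0],[0,0,0],[0,0,0],[0,0,0],[0,0,0]]}'
python3 - <<'E'
from h import *
a=crop('scene',280,190,80,80,7,'s3.png')
E
```

```text
time_s: 2.37
ee_pos: [430.6, -10.9, 31.9]
ee_rot: [169.1, 89.9, -9.6]
force: [1.1, 0.0, 0.1]
gripper_width: 63.7
```

View pics/s3.png

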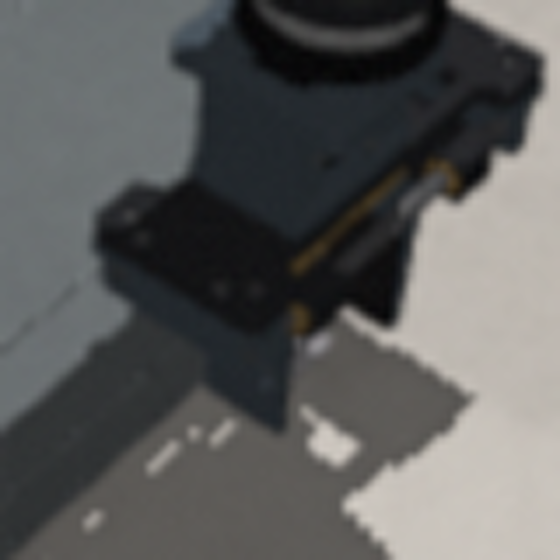

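```bash
python3 -m handwheel '{"gripper":[1,1,1,1,1],"offset":[[0,0,0],[0,0,0],[0,0,0],[0,0,0],[0,0,0]],"rot":[[0,0,0],[0,0,0],[0,0,0],[0,0,0],[0,0,0]]}' 30
python3 -m handwheel '{"gripper":[1,1],"offset":[[0,0,0],[0,0,0]],"rot":[[0,0,0],[0,0,0]]}'
```

```text
time_s: 2.83
ee_pos: [430.1, -10.5, 31.3]
ee_rot: [166.1, 90.0, -12.5]
force: [0.8, -0.3, 0.8]
gripper_width: 33.4
time_s: 3.0
ee_pos: [429.9, -9.1, 31.0]
ee_rot: [-91.1, 89.8, 90.1]
force: [-0.3, 7.8, 1.9]
gripper_width: 23.2
```

```bash
python3 -m handwheel '{"gripper":[1,1],"offset":[[0,0,0],[0,0,0]],"rot":[[0,0,0],[0,0,0]]}'
python3 - <<'E'
from h import *
a=crop('scene',280,190,80,80,7,'s4.png'); print(state()['ee_pos'],state()['gripper_width'],state()['force'])
E
```

```text
time_s: 3.17
ee_pos: [429.9, -9.1, 31.0]
ee_rot: [-88.8, 89.9, 92.5]
force: [0.2, 6.8, 1.1]
gripper_width: 23.2
[429.94788276  -9.12669408  31.00390817] 23.25943241423649 [-1.18082785  6.99563281  1.26196789]
```

View pics/s4.png

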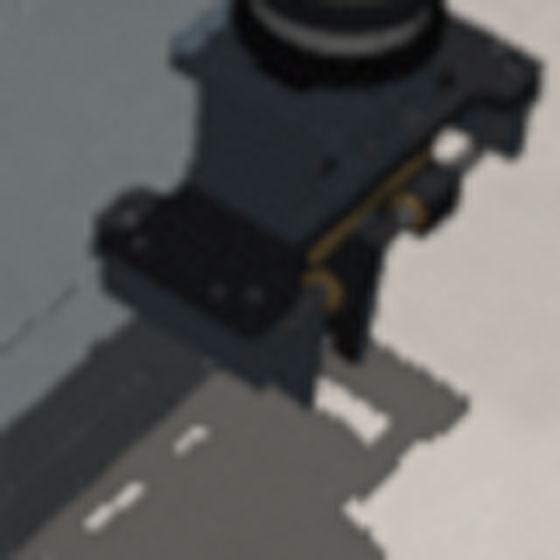

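```bash
python3 -m handwheel '{"gripper":[1,1,1,1,1],"offset":[[-9,-2,4.5],[-19,-2,6.5],[-29,-2,6],[-39,-2,3],[-39,-2,3]],"rot":[[0,0,0],[0,0,0],[0,0,0],[0,0,0],[0,0,0]]}'
python3 - <<'E'
from h import *
a=crop('scene',260,170,100,100,6,'s5.png'); print(state()['ee_pos'],state()['gripper_width'],state()['force'])
E
```

```text
time_s: 3.63
ee_pos: [426.9, -8.8, 71.3]
ee_rot: [135.4, 89.9, -43.2]
force: [-2.3, 0.3, 0.6]
gripper_width: 23.3
[426.59764942  -8.76083422  70.54075077] 22.983251016439507 [-1.9544322  -1.64128681 -0.87367161]
```

View pics/s5.png

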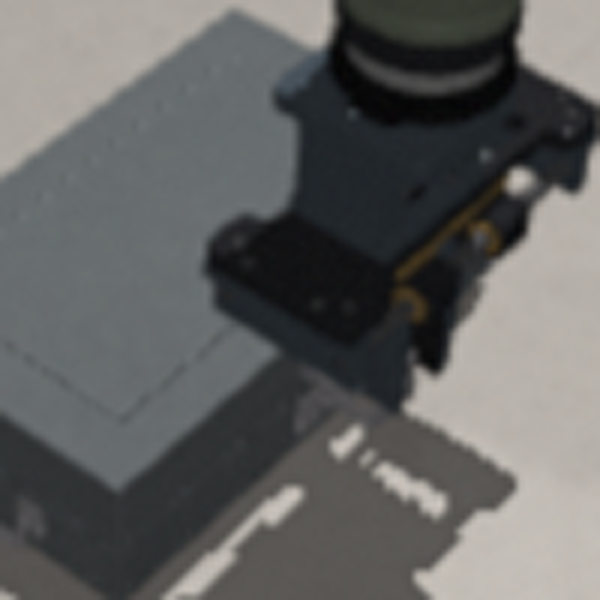

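```bash
python3 -m handwheel '{"gripper":[1,1,1,1,1],"offset":[[-8,0,-6],[-15,0,-13],[-34,0,-19],[-53,0,-26],[-71,0,-36]],"rot":[[0,0,0],[0,0,0],[0,0,0],[0,0,0],[0,0,0]]}'
python3 - <<'E'
from h import *
a=crop('scene',220,100,150,150,4,'s6.png'); print(state()['ee_pos'],state()['gripper_width'],state()['force'])
E
```

```text
time_s: 4.1
ee_pos: [461.8, -7.9, 140.9]
ee_rot: [6.4, 89.8, -172.2]
force: [-0.2, -0.5, -4.0]
gripper_width: 23.1
[466.85729414  -7.84397396 144.55192883] 23.279514171321043 [ 1.97092687 -0.82485856  1.72965997]
```

View pics/s6.png

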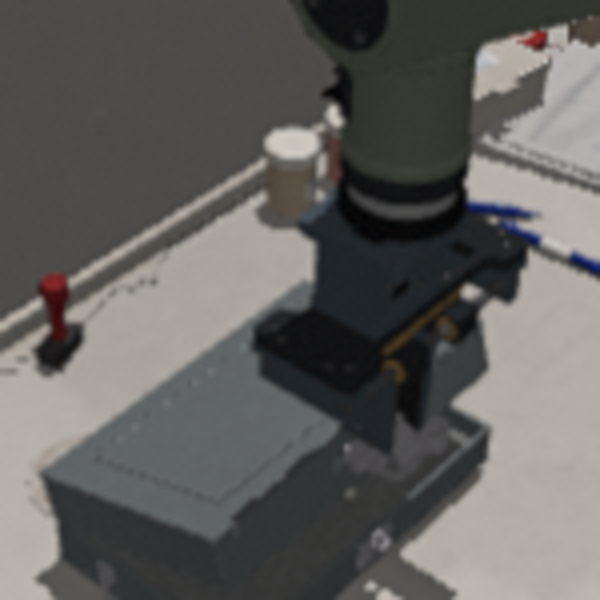

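```bash
python3 -m handwheel '{"gripper":[1,1,1,1,1],"offset":[[-17,0,-11],[-32,0,-24],[-46,0,-38],[-59,0,-54],[-70,0,-71]],"rot":[[0,0,0],[0,0,0],[0,0,0],[0,0,0],[0,0,0]]}'
```

```text
time_s: 4.57
ee_pos: [533.3, -6.2, 210.8]
ee_rot: [8.9, 89.8, -169.7]
force: [-2.4, -0.6, -1.0]
gripper_width: 23.2
```

```bash
python3 -m handwheel '{"gripper":[1,1,1,1,1],"offset":[[-9,0,-18],[-17,0,-37],[-22,0,-56],[-26,0,-76],[-28,0,-96]],"rot":[[0,0,0],[0,0,0],[0,0,0],[0,0,0],[0,0,0]]}'
python3 - <<'E'
from h import *
a=crop('scene',220,50,150,150,4,'s7.png'); print(state()['ee_pos'],state()['gripper_width'],state()['force'])
E
```

```text
time_s: 4.98
ee_pos: [631.0, -3.9, 239.2]
ee_rot: [161.5, 89.9, -17.2]
force: [-1.8, -0.2, 1.8]
gripper_width: 23.0
[635.5932459   -3.76542958 239.12529965] 23.158381225949057 [6.23632494 0.39464805 4.22355931]
```

View pics/s7.png

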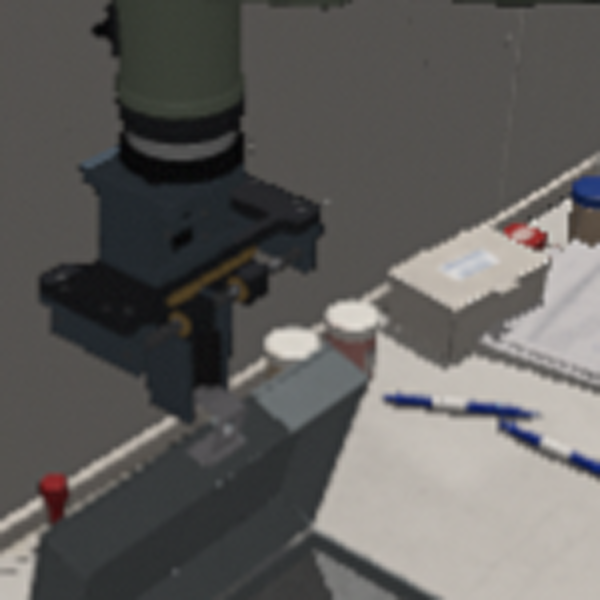

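```bash
python3 -m handwheel '{"gripper":[1,1,1,1,1],"offset":[[0,0,-20],[3,0,-40],[7,0,-60],[10,0,-70],[10,0,-70]],"rot":[[0,0,0],[0,0,0],[0,0,0],[0,0,0],[0,0,0]]}'
python3 -m handwheel '{"gripper":[0.3,0.3,0.3,0.3],"offset":[[0,0,0],[0,0,0],[0,0,0],[0,0,0]],"rot":[[0,0,0],[0,0,0],[0,0,0],[0,0,0]]}'
python3 - <<'E'
from h import *
print(state()['qpos'].round(1))
crop('scene',170,50,180,180,3.3,'s8.png');  crop('top',180,80,200,200,3,'t8.png')
E
```

```text
time_s: 5.45
ee_pos: [702.9, -2.1, 228.0]
ee_rot: [175.4, 89.8, -3.3]
force: [3.4, -1.0, 3.1]
gripper_width: 22.9
time_s: 5.78
ee_pos: [698.8, -2.0, 228.7]
ee_rot: [-4.2, 89.9, 177.2]
force: [1.3, -0.5, 0.8]
gripper_width: 46.8
[-1.1 29.5 69.6  0.  81.  87.5]
```

View pics/s8.png

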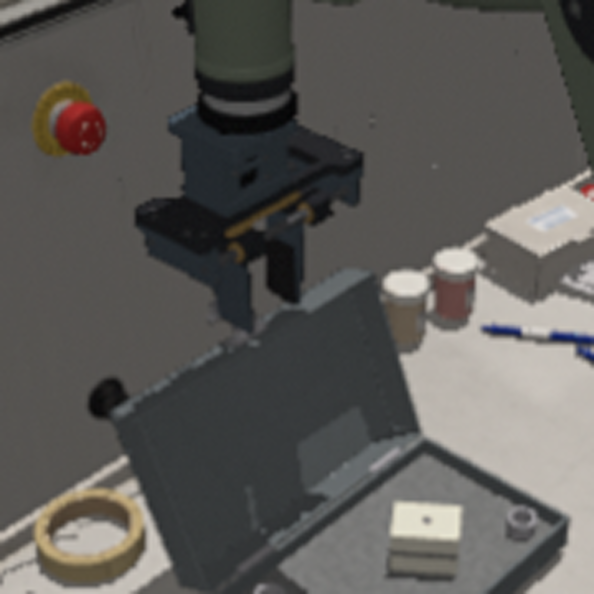

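View pics/t8.png

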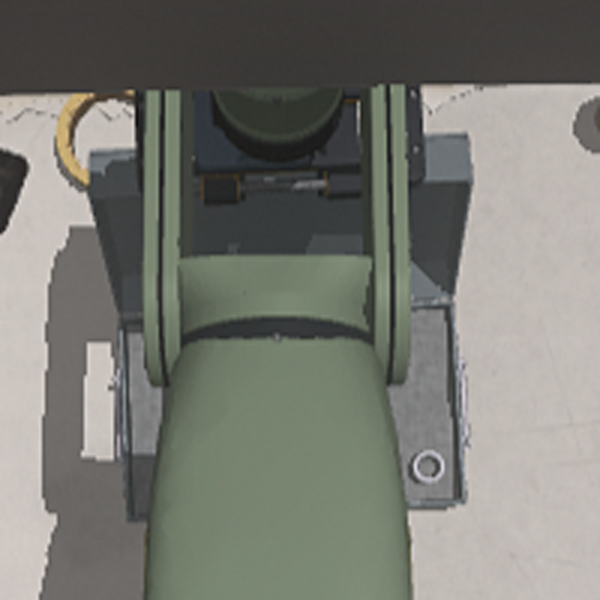

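```bash
python3 -m handwheel '{"gripper":[0,0,0,0,0],"offset":[[-30,0,0],[-50,0,10],[-50,20,45],[-50,40,80],[-50,60,115]],"rot":[[0,0,0],[0,0,0],[0,0,0],[0,0,0],[0,0,0]]}'
python3 -m handwheel '{"gripper":[0,0,0,0,0],"offset":[[0,20,35],[0,40,70],[0,60,105],[0,80,140],[0,110,165]],"rot":[[0,0,0],[0,0,0],[0,0,0],[0,0,0],[0,0,0]]}'
python3 -m handwheel '{"gripper":[0,0,0,0],"offset":[[0,40,0],[0,80,0],[0,120,0],[0,130,0]],"rot":[[0,0,0],[0,0,0],[0,0,0],[0,0,0]]}'
python3 - <<'E'
from h import *
a=grab_frame('scene');b=grab_frame('top');np.savez('f9',a=a,b=b)
crop('scene',0,0,560,420,1.4,'s9.png',a);  crop('top',180,80,200,200,3,'t9.png',b)
E
```

```text
time_s: 6.3
ee_pos: [584.7, -65.1, 279.0]
ee_rot: [127.5, 90.0, -51.1]
force: [0.6, -0.6, -0.5]
gripper_width: 88.1
time_s: 6.72
ee_pos: [420.5, -177.9, 279.3]
ee_rot: [-54.8, 90.0, 126.6]
force: [-0.1, -0.4, -0.2]
gripper_width: 90.9
time_s: 7.05
ee_pos: [426.4, -313.5, 278.9]
ee_rot: [95.0, 89.8, -83.8]
force: [-0.3, -0.3, -0.6]
gripper_width: 91.1
```

View pics/s9.png

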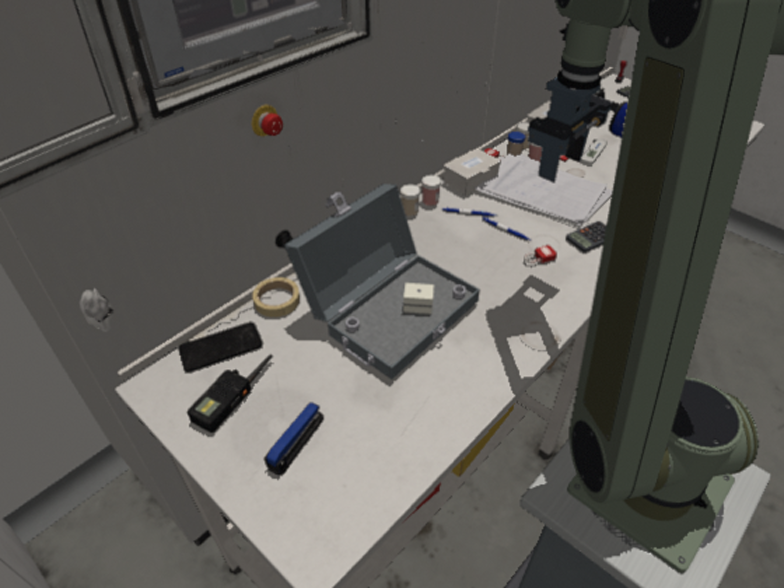

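View pics/t9.png

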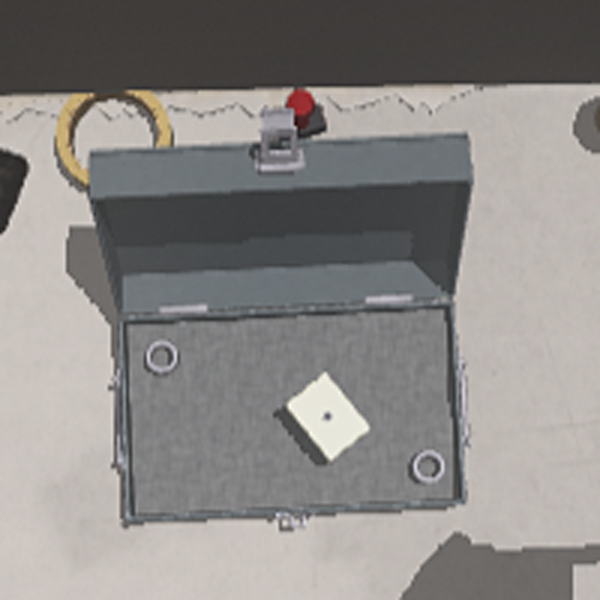

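Lid is open with the hasp up; both bushes stand in place. Closer look at the block, in both views.

Run:
```python
from h import *
f=np.load('f9.npz');a,b=f['a'],f['b']
crop('scene',275,190,45,45,12,'s10.png',a);  crop('top',265,195,50,50,12,'t10.png',b)
for n,im,(x0,y0,w,h) in(('scene',a,(275,190,45,45)),('top',b,(265,195,50,50))):
    c=im[y0:y0+h,x0:x0+w]; th=185 if n=='scene' else 185
    m=(c.min(2)>th).astype(np.uint8)
    k,_=cv2.findContours(m,cv2.RETR_EXTERNAL,cv2.CHAIN_APPROX_NONE); k=max(k,key=cv2.contourArea)
    r=cv2.minAreaRect(k); print(n,cv2.contourArea(k),r); bx=cv2.boxPoints(r)+[x0,y0]
    print(bx.round(1).tolist(), [onz(n,u,v,70).round(1).tolist() for u,v in bx])
```

```text
scene 134.0 ((24.038070678710938, 17.467004776000977), (18.381738662719727, 8.335905075073242), 4.085616588592529)
[[289.6, 211.0], [290.2, 202.7], [308.5, 204.0], [307.9, 212.3]] [[551.5, -9.7, 70.0], [573.2, -36.4, 70.0], [531.0, -68.0, 70.0], [510.2, -40.7, 70.0]]
top 368.5 ((23.79268455505371, 23.365856170654297), (23.738412857055664, 17.022939682006836), 51.34019470214844)
[[274.7, 214.4], [288.0, 203.8], [302.9, 222.3], [289.6, 233.0]] [[553.6, -1.4, 70.0], [578.6, -34.4, 70.0], [532.5, -69.0, 70.0], [507.6, -36.0, 70.0]]
```

View pics/s10.png

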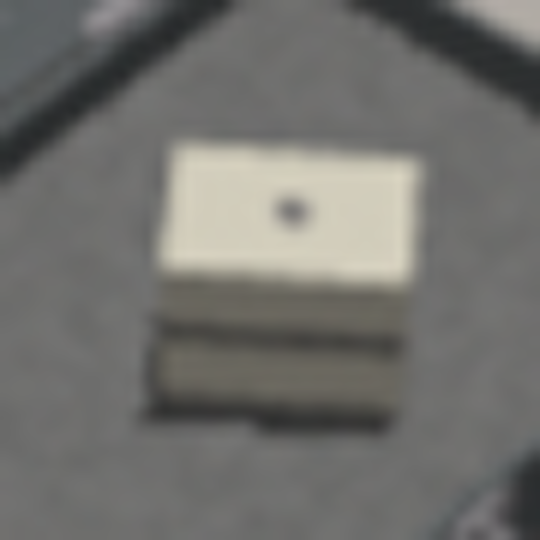

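View pics/t10.png

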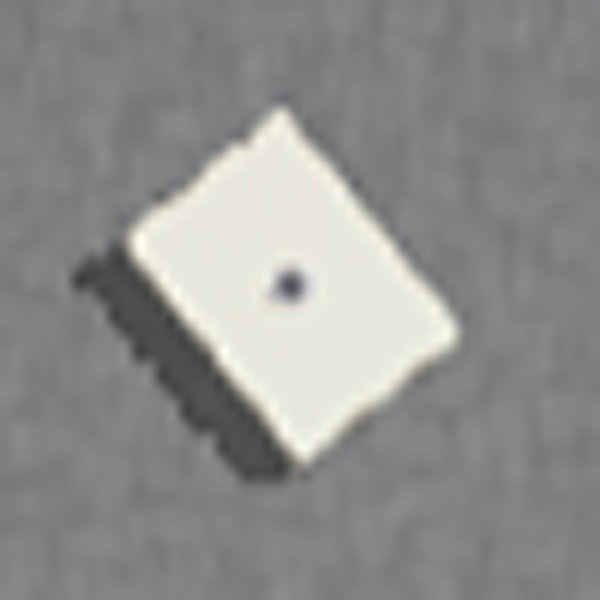

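Run:
```python
from h import *
s=state(); q=s['qpos']; print(q.round(1),s['ee_pos'])
D=[(18.35,89.71,574.5,213.1),(8.6,106.8,453.9,188.3),(8.4,115.3,419.2,138.1),(29.5,69.6,698.8,228.7),(q[1],q[2],np.hypot(*s['ee_pos'][:2]),s['ee_pos'][2])]
A=[];B=[]
for a,b,r,z in D:
    a=np.radians(a);p=a+np.radians(b)-np.pi/2
    A+=[[1,0,np.sin(a),np.cos(p),np.sin(p)],[0,1,np.cos(a),-np.sin(p),np.cos(p)]];B+=[r,z]
x,res,_,_=np.linalg.lstsq(np.array(A),np.array(B),rcond=None);print(x,res)
print(tri((275+292/12-.4,190+210/12-.4),(265+290/12-.4,195+287/12-.4)))
for u,v in((322.7-.3,235.3-.3),(180+162/3-.3,80+358/3-.3)): print(onz('top',u,v,44))
print(onz('top',282,105,100),onz('top',282,112,0))
```

```text
[-37.3  12.   89.1   0.   78.9  51.6] [ 426.48046226 -310.20141182  278.49821201]
[   1.00443819 -194.37655143  591.23108528  416.0028417   -25.96257716] [0.09614015]
(array([541.28592952, -35.8255113 ,  73.55711999]), np.float64(2.732671452867822))
[ 501.58903741 -117.83198759   44.        ]
[596.97784586  99.49747137  44.        ]
[815.39590765 -26.01083757 100.        ] [829.25592712 -27.65969023   0.        ]
```

```bash
cat >> h.py <<'E'
def ik(P,M,Lt=350,q4neg=None):
    r0,zz,L1,L2,e=1.0,-194.4,591.2,416.,-26.
    w=np.array(P)-Lt*M[:,0]; q1=np.arctan2(w[1],w[0]); r=np.hypot(w[0],w[1])-r0; z=w[2]-(zz+Lt)
    L=np.hypot(L2,e); D=np.hypot(r,z)
    if D>L1+L: return None
    # elbow up: upper arm angle from vertical q2
    g=np.arctan2(r,z)  # from vertical
    q2=g-np.arccos((L1**2+D*D-L*L)/(2*L1*D))
    v=np.array([r-L1*np.sin(q2),z-L1*np.cos(q2)]) # = L2*(cos p,-sin p)+e*(sin p,cos p)
    p=-(np.arctan2(v[1],v[0])-np.arctan2(e,L2)); q3=p+np.pi/2-q2
    F=R.from_euler('ZY',[q1,p]).as_matrix()
    a=R.from_matrix(F.T@M).as_euler('XYX',degrees=True)
    out=[]
    for s in(0,1):
        q4,q5,q6=(a if not s else (a[0]+180,-a[1],a[2]+180)); q6-=90
        q4=(q4+77)%360-77; q6=(q6+180)%360-180
        ok= q4<257 and 2.8<q5<150 and abs(q6)<146
        out.append((np.round(np.r_[np.degrees([q1,q2,q3]),q4,q5,q6]).astype(int).tolist(),bool(ok)))
    return out
def tilt(head,dn,flip=0):
    "tool x heading head deg (world), dn deg below horizontal, jaws horizontal; flip=0: tool z up side"
    h=np.radians(head);d=np.radians(dn); hh=np.array([np.cos(h),np.sin(h),0]);zz=np.array([0,0,1.])
    x=hh*np.cos(d)-zz*np.sin(d); u=hh*np.sin(d)+zz*np.cos(d); z=u*(-1 if flip else 1); return np.stack([x,np.cross(z,x),z],1)
E
python3 - <<'E'
from h import *
for Lt in(300,350):
  print(Lt,'chk',ik([426.5,-310.2,278.5],toolR(),Lt))
  for head,dn in((36.9,45),(36.9,55),(36.9,65),(36.9,80)):
    for f in(0,1): print('grasp',head,dn,f,ik([546,-32,43],tilt(head,dn,f),Lt))
  for head in(-30,0,30):
    for dn in (25,35,45):
      for f in(0,1): print('final',head,dn,f,ik([500,-100,280],tilt(head,dn,f),Lt))
E
```

```text
300 chk [([-36, 12, 89, 0, 79, 53], True), ([-36, 12, 89, 180, -79, -127], False)]
grasp 36.9 45 0 [([-23, 25, 129, 91, 38, 128], True), ([-23, 25, 129, 271, -38, -52], False)]
grasp 36.9 45 1 [([-23, 25, 129, 91, 38, -52], True), ([-23, 25, 129, 271, -38, 128], False)]
grasp 36.9 55 0 [([-18, 22, 125, 70, 30, 153], False), ([-18, 22, 125, 250, -30, -27], False)]
grasp 36.9 55 1 [([-18, 22, 125, 70, 30, -27], True), ([-18, 22, 125, 250, -30, 153], False)]
grasp 36.9 65 0 [([-14, 21, 120, 42, 29, -176], False), ([-14, 21, 120, 222, -29, 4], False)]
grasp 36.9 65 1 [([-14, 21, 120, 42, 29, 4], True), ([-14, 21, 120, 222, -29, -176], False)]
grasp 36.9 80 0 [([-7, 23, 112, 11, 39, -142], True), ([-7, 23, 112, 191, -39, 38], False)]
grasp 36.9 80 1 [([-7, 23, 112, 11, 39, 38], True), ([-7, 23, 112, 191, -39, -142], False)]
final -30 25 0 [([8, -3, 134, 256, 35, 35], True), ([8, -3, 134, 76, -35, -145], False)]
final -30 25 1 [([8, -3, 134, 256, 35, -145], True), ([8, -3, 134, 76, -35, 35], False)]
final -30 35 0 [([5, -5, 127, -74, 29, 4], True), ([5, -5, 127, 106, -29, -176], False)]
fi
[... 3123 characters left out ...]
-9, 126, 38, 25, -141], True), ([-22, -9, 126, 218, -25, 39], False)]
final 0 45 1 [([-22, -9, 126, 38, 25, 39], True), ([-22, -9, 126, 218, -25, -141], False)]
final 30 25 0 [([-49, 7, 129, 79, 65, 139], True), ([-49, 7, 129, 259, -65, -41], False)]
final 30 25 1 [([-49, 7, 129, 79, 65, -41], True), ([-49, 7, 129, 259, -65, 139], False)]
final 30 35 0 [([-44, 3, 123, 67, 59, 156], False), ([-44, 3, 123, 247, -59, -24], False)]
final 30 35 1 [([-44, 3, 123, 67, 59, -24], True), ([-44, 3, 123, 247, -59, 156], False)]
final 30 45 0 [([-38, 1, 117, 53, 55, 173], False), ([-38, 1, 117, 233, -55, -7], False)]
final 30 45 1 [([-38, 1, 117, 53, 55, -7], True), ([-38, 1, 117, 233, -55, 173], False)]
```

Run:
```python
from h import *
for Lt in(300,350):
  for P in([542,-36,280],[450,-150,280],[500,100,280]):
   for head in(-143,-120,-90,-60):
    for dn in (25,35,45): print(Lt,P,'final',head,dn,ik(P,tilt(head,dn,0),Lt)[0])
```

```text
300 [542, -36, 280] final -143 25 ([10, 40, 68, -33, 130, 55], True)
300 [542, -36, 280] final -143 35 ([9, 36, 68, -28, 124, 57], True)
300 [542, -36, 280] final -143 45 ([7, 32, 70, -23, 117, 57], True)
300 [542, -36, 280] final -120 25 ([16, 34, 79, -44, 116, 45], True)
300 [542, -36, 280] final -120 35 ([15, 31, 78, -38, 111, 44], True)
300 [542, -36, 280] final -120 45 ([13, 27, 79, -33, 106, 43], True)
300 [542, -36, 280] final -90 25 ([24, 25, 96, -57, 95, 38], True)
300 [542, -36, 280] final -90 35 ([21, 21, 94, -50, 91, 33], True)
300 [542, -36, 280] final -90 45 ([18, 19, 92, -42, 87, 27], True)
300 [542, -36, 280] final -60 25 ([26, 13, 114, -72, 72, 34], True)
300 [542, -36, 280] final -60 35 ([23, 11, 110, -61, 68, 23], True)
300 [542, -36, 280] final -60 45 ([19, 9, 106, -50, 65, 11], True)
300 [450, -150, 280] final -143 25 ([1, 31, 85, -37, 118, 53], True)
300 [450, -150, 280] final -143 35 ([0, 27, 85, -33, 113, 52], True)
300 [450, -150, 280] final -143 45 ([-2, 23, 85, -28, 107, 51], True)
300 [450, -150, 280] final -120 25 ([8, 25, 96, -48, 105, 46], True)
300 [45
[... 3123 characters left out ...]
, 128, 69], True)
350 [500, 100, 280] final -143 45 ([20, 35, 67, -14, 121, 70], True)
350 [500, 100, 280] final -120 25 ([30, 40, 72, -34, 125, 55], True)
350 [500, 100, 280] final -120 35 ([28, 36, 73, -29, 119, 55], True)
350 [500, 100, 280] final -120 45 ([27, 31, 75, -25, 112, 55], True)
350 [500, 100, 280] final -90 25 ([40, 31, 89, -47, 107, 46], True)
350 [500, 100, 280] final -90 35 ([38, 27, 89, -41, 102, 43], True)
350 [500, 100, 280] final -90 45 ([35, 23, 88, -36, 97, 39], True)
350 [500, 100, 280] final -60 25 ([48, 20, 109, -60, 87, 42], True)
350 [500, 100, 280] final -60 35 ([44, 16, 107, -53, 82, 34], True)
350 [500, 100, 280] final -60 45 ([40, 12, 104, -45, 78, 25], True)
```

Run:
```python
from h import *
M=tilt(36.9,60,1); print(M.round(2)); plan([508,-61,129],M); plan([490,-90,200],M); print(ik([508,-61,129],M),ik([548,-31,42],M))
```

```text
[[ 0.4   0.6  -0.69]
 [ 0.3  -0.8  -0.52]
 [-0.87  0.   -0.5 ]]
off [ 149.6 -247.4  -86.6] rot [-34.92  29.03  -9.32]
off [  78.6 -218.8  -68. ] rot [-34.92  29.03  -9.32]
[([-24, 11, 122, 43, 40, -3], True), ([-24, 11, 122, 223, -40, 177], False)] [([-18, 22, 124, 59, 29, -17], True), ([-18, 22, 124, 239, -29, 163], False)]
```

```bash
python3 -m handwheel '{"gripper":[0.3,0.3,0.3,0.3,0.3],"offset":[[11,-31,-10],[22,-62,-20],[34,-94,-29],[45,-125,-39],[56,-156,-49]],"rot":[[-5,4.15,-1.33],[-10,8.3,-2.66],[-15,12.4,-4],[-20,16.6,-5.3],[-25,20.7,-6.7]]}'
python3 -m handwheel '{"gripper":[0.3],"offset":[[0,0,0]],"rot":[[0,0,0]]}'
python3 - <<'E'
from h import *
M=tilt(36.9,60,1);  plan([490,-90,200],M);print(state()['qpos'].round(1));S=state()
for Lt in(300,325,350,375):print(Lt,ik(S['ee_pos'],toolR(),Lt)[0])
E
```

```text
time_s: 7.57
ee_pos: [471.8, -147.9, 223.2]
ee_rot: [-174.9, 68.2, 32.1]
force: [-0.1, -0.4, 0.1]
gripper_width: 64.3
time_s: 7.65
ee_pos: [468.4, -144.9, 219.9]
ee_rot: [-173.3, 68.4, 33.6]
force: [-1.0, -0.1, -1.4]
gripper_width: 64.0
off [ 36.3 -38.  -33.5] rot [-9.64  8.34 -1.93]
[-31.8   5.3 109.4  23.2  58.1  20.1]
300 ([-29, 6, 109, 23, 57, 23], True)
325 ([-30, 5, 109, 23, 57, 22], True)
350 ([-31, 5, 110, 23, 58, 21], True)
375 ([-32, 5, 110, 23, 58, 20], True)
```

```bash
python3 -m handwheel '{"gripper":[0.3,0.3,0.3,0.3,0.3],"offset":[[18,-19,-17],[36,-38,-33],[36,-38,-33],[36,-38,-33],[36,-38,-33]],"rot":[[-5,4.2,-1],[-9.6,8.3,-1.9],[-9.6,8.3,-1.9],[-9.6,8.3,-1.9],[-9.6,8.3,-1.9]]}'
python3 - <<'E'
from h import *
M=tilt(36.9,60,1);  plan([508,-61,129],M);plan([548,-31,42],M)
E
```

```text
time_s: 8.07
ee_pos: [494.3, -97.2, 203.8]
ee_rot: [178.8, 60.1, 35.4]
force: [0.2, -0.1, 0.4]
gripper_width: 63.8
off [ 80.9 -21.8   9.1] rot [-0.07  0.07 -0.74]
off [181.2 -23.    9.2] rot [-0.07  0.07 -0.74]
```

```bash
python3 -m handwheel '{"gripper":[0.3,0.3,0.3,0.3,0.3],"offset":[[30,-22,9],[70,-22,9],[105,-22,9],[135,-22,9],[135,-22,9]],"rot":[[0,0,-0.7],[0,0,-0.7],[0,0,-0.7],[0,0,-0.7],[0,0,-0.7]]}'
python3 -m handwheel '{"gripper":[0.3],"offset":[[0,0,0]],"rot":[[0,0,0]]}'
python3 - <<'E'
from h import *
M=tilt(36.9,60,1);plan([548,-31,42],M)
a=crop('scene',240,130,130,120,5,'s11.png');b=crop('top',220,170,120,100,5,'t11.png')
E
```

```text
time_s: 8.48
ee_pos: [529.2, -43.6, 77.7]
ee_rot: [-179.2, 60.3, 37.6]
force: [0.2, 0.2, -0.2]
gripper_width: 63.6
time_s: 8.57
ee_pos: [529.9, -44.8, 81.0]
ee_rot: [-179.7, 60.1, 37.1]
force: [-0.7, 0.4, 1.3]
gripper_width: 63.9
off [45.1 -0.1 -0.3] rot [-0.11  0.1   0.11]
```

View pics/s11.png

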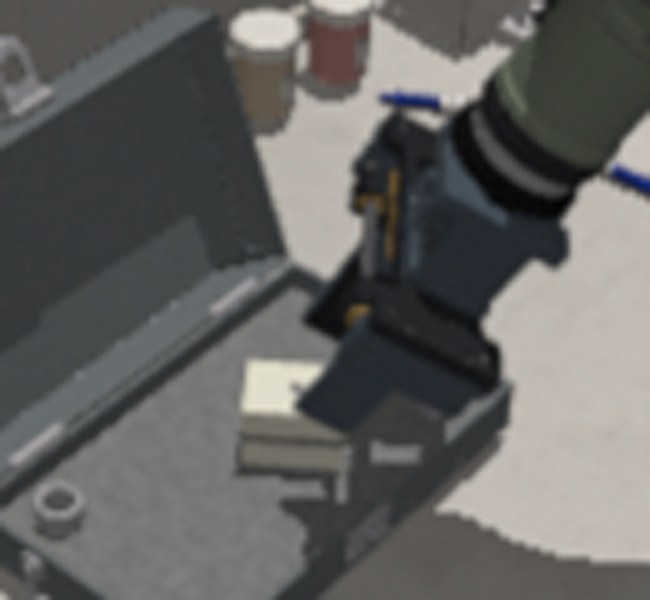

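View pics/t11.png

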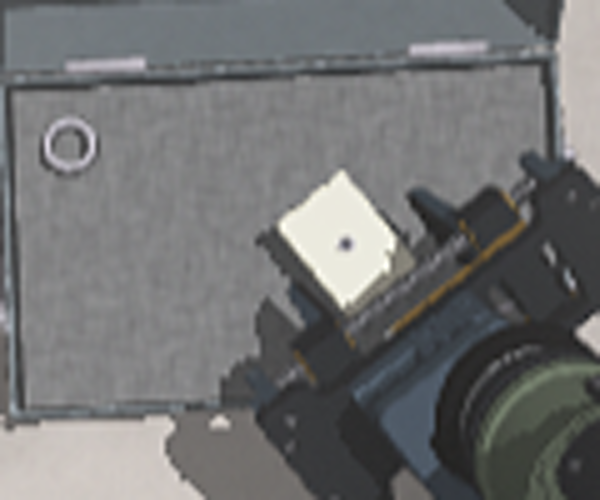

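```bash
python3 -m handwheel '{"gripper":[0.3,0.3,0.3,0.3,0.3],"offset":[[15,0,0],[30,0,0],[44,0,0],[44,0,0],[44,0,0]],"rot":[[0,0,0],[0,0,0],[0,0,0],[0,0,0],[0,0,0]]}'
python3 -m handwheel '{"gripper":[1,1,1,1,1],"offset":[[0,0,0],[0,0,0],[0,0,0],[0,0,0],[0,0,0]],"rot":[[0,0,0],[0,0,0],[0,0,0],[0,0,0],[0,0,0]]}' 40
python3 - <<'E'
from h import *
M=tilt(36.9,60,1);plan([548,-31,42],M)
E
```

```text
time_s: 9.08
ee_pos: [547.5, -32.3, 44.5]
ee_rot: [180.0, 60.0, 36.8]
force: [0.5, 0.3, 0.1]
gripper_width: 63.8
time_s: 9.5
ee_pos: [546.9, -31.7, 43.9]
ee_rot: [-179.9, 60.0, 36.9]
force: [-4.2, -0.7, 6.1]
gripper_width: 41.8
off [ 2.3  0.1 -0.2] rot [-0.08  0.    0.02]
```

```bash
python3 -m handwheel '{"gripper":[1,1,1,1,1],"offset":[[-9,0,-5],[-30,0,-17],[-56,0,-32],[-86,0,-50],[-116,0,-67]],"rot":[[0,0,0],[0,0,0],[0,0,0],[0,0,0],[0,0,0]]}'
python3 -m handwheel '{"gripper":[1,1,1,1,1],"offset":[[-35,0,0],[-70,0,0],[-105,0,0],[-130,0,0],[-130,0,0]],"rot":[[0,0,0],[0,0,0],[0,0,0],[0,0,0],[0,0,0]]}'
python3 - <<'E'
from h import *
print(state()['qpos'].round(1)); M=toolR()
S=state(); 
for hd,dn,f in((36.9,60,1),(36.9,89.9,1),(-143.1,60,0),(-143.1,30,0)): print(ik([460,-100,300],tilt(hd,dn,f),370)[0])
plan([460,-100,300],M)
a=crop('scene',230,60,160,150,4,'s12.png');b=crop('top',200,150,160,150,4,'t12.png')
E
```

```text
time_s: 9.92
ee_pos: [546.0, -31.8, 177.6]
ee_rot: [-179.7, 60.2, 37.1]
force: [0.6, 0.4, -1.0]
gripper_width: 42.3
time_s: 10.33
ee_pos: [495.8, -72.7, 294.6]
ee_rot: [179.2, 59.9, 36.0]
force: [0.1, 0.3, -1.9]
gripper_width: 41.6
[-27.2   0.7 106.5  30.6  61.9  13.9]
([-34, -1, 108, 31, 66, 8], True)
([-12, 6, 93, 0, 81, 41], True)
([1, 20, 81, -17, 103, 54], True)
([7, 35, 76, -30, 122, 57], True)
off [-27.2   0.5  36.3] rot [0. 0. 0.]
```

View pics/s12.png

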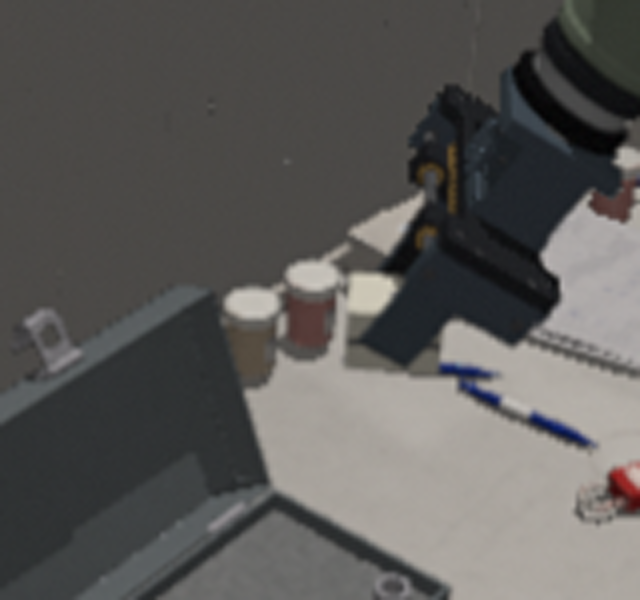

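View pics/t12.png

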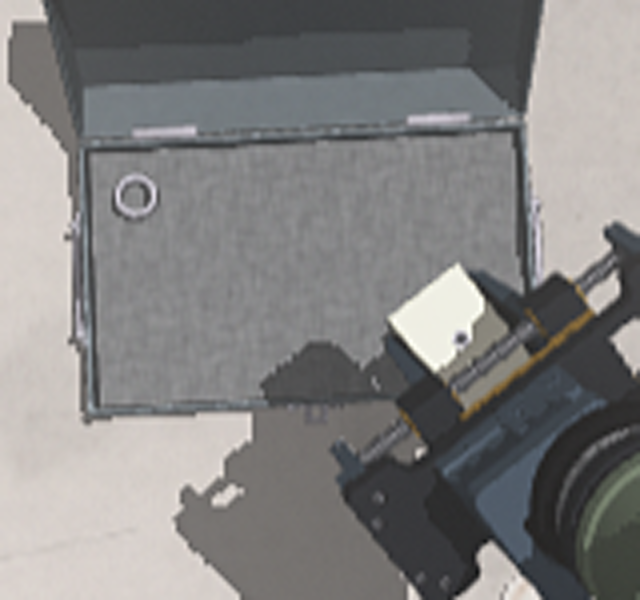

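```bash
python3 -m handwheel '{"gripper":[1,1,1,1,1],"offset":[[-10,-1,13],[-20,-2,26],[-30,-4,40],[-40,-5,53],[-50,-6,66]],"rot":[[0,-6,0],[0,-12,0],[0,-18,0],[0,-24,0],[0,-30,0]]}'
python3 -m handwheel '{"gripper":[1,1,1,1,1],"offset":[[0,0,0],[0,0,0],[0,0,0],[0,0,0],[0,0,0]],"rot":[[0,-6,0],[0,-12,0],[0,-18,0],[0,-24,0],[0,-30,0]]}'
python3 - <<'E'
from h import *
s=state();print(s['qpos'].round(1),s['ee_pos'],s['force'],s['gripper_width']);
for n in('scene','top'): crop(n,0,0,560,420,1.4,n+'13.png')
E
```

```text
time_s: 10.85
ee_pos: [425.2, -115.1, 298.6]
ee_rot: [-24.8, 89.5, -167.9]
force: [-0.4, 0.3, -3.1]
gripper_width: 41.5
time_s: 11.27
ee_pos: [426.4, -114.1, 298.3]
ee_rot: [-0.4, 59.6, -143.4]
force: [-0.2, -0.1, -2.7]
gripper_width: 41.9
[ -2.5  16.   87.4 -18.9 100.5  51. ] [ 426.4003833  -114.07586095  298.30684794] [-0.17258689 -0.12818105 -2.69829544] 41.9154448034639
```

View pics/scene13.png

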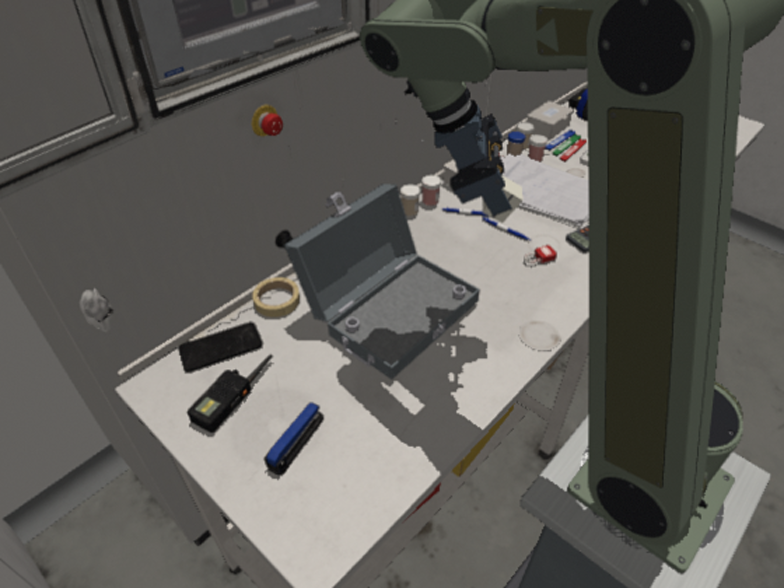

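View pics/top13.png

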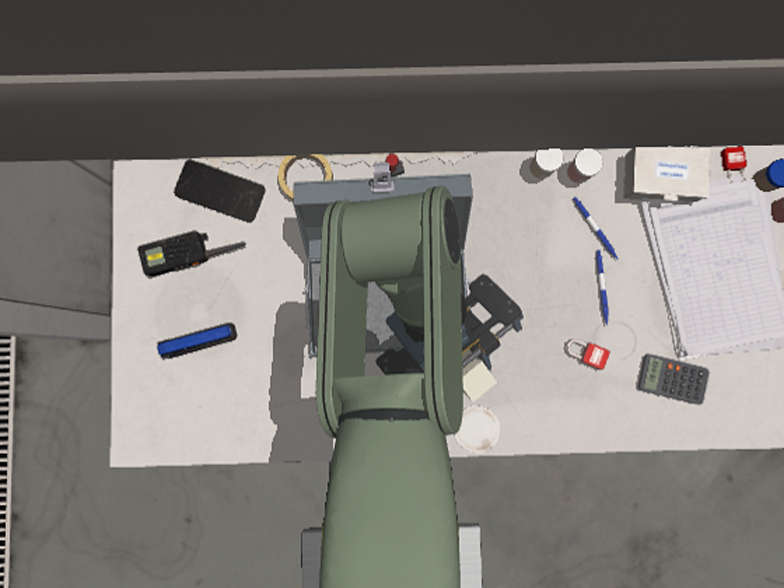

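```bash
python3 -m handwheel '{"gripper":[1,1,1,1,1],"offset":[[0,0,0],[0,0,0],[0,0,0],[0,0,0],[0,0,0]],"rot":[[0,-6,0],[0,-12,0],[0,-18,0],[0,-24,0],[0,-30,0]]}'
python3 -m handwheel '{"gripper":[1],"offset":[[0,0,0]],"rot":[[0,-0,0]]}'
python3 - <<'E'
from h import *
s=state();print(s['qpos'].round(1),s['ee_pos'],s['force'],s['gripper_width']);M=toolR();plan([426,-114,298],tilt(-143.1,30,0)); print(proj('top',s['ee_pos']),proj('scene',s['ee_pos']))
b=crop('top',290,200,120,100,6,'t14.png')
E
```

```text
time_s: 11.78
ee_pos: [426.0, -115.1, 299.2]
ee_rot: [-0.2, 29.8, -143.2]
force: [0.5, -1.2, -1.4]
gripper_width: 41.7
time_s: 11.87
ee_pos: [426.2, -114.4, 295.4]
ee_rot: [-0.6, 29.6, -143.3]
force: [-0.8, 1.6, -3.0]
gripper_width: 42.0
[  4.2  29.6  84.5 -31.9 117.9  55.7] [ 426.20020406 -114.43319386  295.37883382] [-0.77716811  1.57367856 -3.01268535] 41.98494720395754
off [-1.4 -0.5  2.2] rot [0.48 0.41 0.19]
(np.float64(334.8151068692328), np.float64(268.29326865149756)) (np.float64(357.7379047702055), np.float64(146.85586378636322))
```

View pics/t14.png

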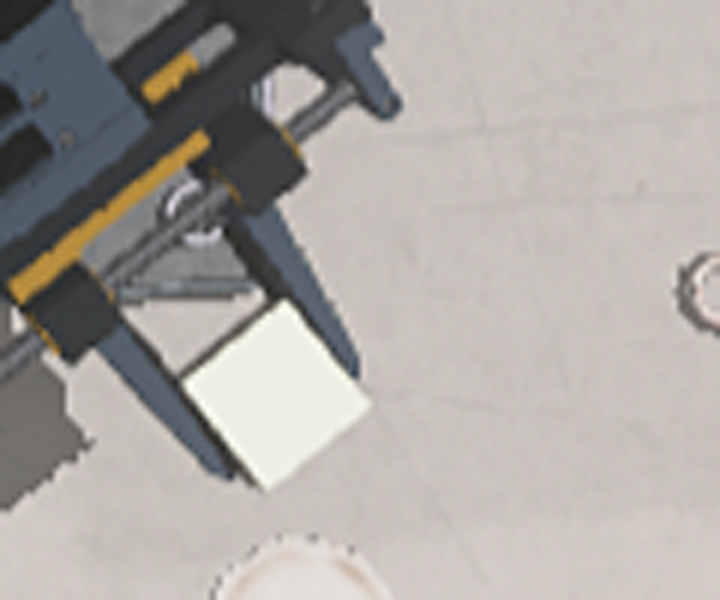

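Run:
```python
from h import *
b=cv2.imread('pics/t14.png'); print(b[360:430:14,240:310:14].reshape(-1,3).min(0),b[360:430:14,240:310:14].reshape(-1,3).max(0))
for P in([600,-200,350],[700,-100,400],[500,-350,350],[500,-350,450],[400,-500,400]):
  for head in(-60,-30,0,30,90,-90):
    for dn in(-30,-22):
      r=ik(P,tilt(head,dn,1),370)
      if r: print(P,head,dn,[k for k in r if k[1]])
```

```text
[226 237 237] [228 238 238]
[600, -200, 350] -60 -30 [([10, 47, 128, 247, 118, -96], True)]
[600, -200, 350] -60 -22 [([13, 41, 128, 249, 108, -101], True)]
[600, -200, 350] -30 -30 [([-7, 49, 144, 207, 132, -83], True)]
[600, -200, 350] -30 -22 [([-5, 41, 147, 206, 120, -86], True)]
[600, -200, 350] 0 -30 [([-36, 48, 142, 140, 128, -97], True)]
[600, -200, 350] 0 -22 [([-38, 41, 144, 141, 116, -93], True)]
[600, -200, 350] 30 -30 [([-48, 47, 123, 107, 117, -78], True)]
[600, -200, 350] 30 -22 [([-51, 41, 123, 105, 109, -74], True)]
[600, -200, 350] 90 -30 [([-41, 60, 74, 87, 139, -34], True)]
[600, -200, 350] 90 -22 [([-42, 58, 71, 82, 136, -33], True)]
[600, -200, 350] -90 -30 []
[600, -200, 350] -90 -22 []
[700, -100, 400] -60 -30 [([18, 44, 110, 246, 112, -117], True)]
[700, -100, 400] -60 -22 [([20, 39, 110, 251, 104, -121], True)]
[700, -100, 400] -30 -30 [([8, 40, 130, 215, 112, -97], True)]
[700, -100, 400] -30 -22 [([10, 33, 132, 217, 100, -100], True)]
[700, -100, 400] 0 -30 [([-15, 40, 135, 166, 115, -88], True)]
[700, -100, 400] 0 -22 [([-16, 32, 137, 165, 101, -87], True
[... 1728 characters left out ...]
2 []
[400, -500, 400] -60 -30 [([-43, 40, 144, 198, 124, -89], True)]
[400, -500, 400] -60 -22 [([-42, 32, 146, 198, 109, -91], True)]
[400, -500, 400] -30 -30 [([-70, 40, 139, 140, 119, -89], True)]
[400, -500, 400] -30 -22 [([-73, 32, 140, 139, 106, -85], True)]
[400, -500, 400] 0 -30 [([-81, 42, 119, 109, 115, -69], True)]
[400, -500, 400] 0 -22 [([-84, 37, 119, 105, 107, -64], True)]
[400, -500, 400] 30 -30 [([-79, 49, 95, 94, 125, -47], True)]
[400, -500, 400] 30 -22 [([-81, 46, 93, 90, 120, -44], True)]
[400, -500, 400] 90 -30 []
[400, -500, 400] 90 -22 []
[400, -500, 400] -90 -30 [([-24, 40, 129, 241, 115, -101], True)]
[400, -500, 400] -90 -22 [([-21, 34, 129, 243, 105, -107], True)]
```

Run:
```python
from h import *
for u,v in((410,250),(425,254),(436,260),(340,330),(460,270)): print((u,v),onz('top',u,v,10).round())
for P in([380,-230,120],[380,-230,16]):
  for hd,dn,f in((36.9,60,1),(36.9,89.9,1),(-143.1,60,0)): print(P,hd,dn,ik(P,tilt(hd,dn,f),370))
for P in([450,-200,320],[500,-150,300],[400,-250,300]): print(P,ik(P,tilt(36.9,30,1),370),ik(P,tilt(10,30,1),370))
plan([390,-225,180],tilt(36.9,60,1))
```

```text
(410, 250) [ 459. -343.   10.]
(425, 254) [ 448. -380.   10.]
(436, 260) [ 432. -408.   10.]
(340, 330) [ 265. -157.   10.]
(460, 270) [ 405. -467.   10.]
[380, -230, 120] 36.9 60 [([-56, 13, 122, 38, 54, -28], True), ([-56, 13, 122, 218, -54, 152], False)]
[380, -230, 120] 36.9 89.9 [([-31, 12, 114, 0, 54, 22], True), ([-31, 12, 114, 180, -54, -158], False)]
[380, -230, 120] -143.1 60 [([-13, 23, 106, -23, 73, 52], True), ([-13, 23, 106, 157, -73, -128], False)]
[380, -230, 16] 36.9 60 [([-56, 24, 128, 50, 41, -45], True), ([-56, 24, 128, 230, -41, 135], False)]
[380, -230, 16] 36.9 89.9 [([-31, 20, 121, 0, 38, 22], True), ([-31, 20, 121, 180, -38, -158], False)]
[380, -230, 16] -143.1 60 [([-13, 31, 111, -26, 61, 58], True), ([-13, 31, 111, 154, -61, -122], False)]
[450, -200, 320] [([-64, 10, 113, 59, 82, -34], True), ([-64, 10, 113, 239, -82, 146], False)] [([-62, -4, 129, 73, 60, -26], True), ([-62, -4, 129, 253, -60, 154], False)]
[500, -150, 300] [([-55, 10, 117, 65, 73, -34], True), ([-55, 10, 117, 245, -73, 146], False)] [([-48, -3, 132, 82, 48, -27], True), ([-48, -3, 132, 262, -48, 153], False)]
[400, -250, 300] [([-72, 14, 112, 55, 86, -40], True), ([-72, 14, 112, 235, -86, 140], False)] [([-75, 1, 128, 69, 68, -33], True), ([-75, 1, 128, 249, -68, 147], False)]
off [140.4  67.2 -53.9] rot [ 0.12 90.15  0.39]
```

```bash
python3 -m handwheel '{"gripper":[1,1,1,1,1],"offset":[[9,8,-2],[18,16,-4],[27,24,-6],[36,32,-8],[45,40,-10]],"rot":[[0,6,0],[0,12,0],[0,18,0],[0,24,0],[0,30,0]]}'
python3 - <<'E'
from h import *
plan([390,-222,150],tilt(36.9,60,1))
E
```

```text
time_s: 12.33
ee_pos: [422.8, -168.0, 270.4]
ee_rot: [0.3, 60.6, -142.9]
force: [-0.0, -0.2, -2.5]
gripper_width: 42.1
off [133.7  23.3  -8.1] rot [-0.07 59.44 -0.14]
```

```bash
python3 -m handwheel '{"gripper":[1,1,1,1,1],"offset":[[12,5,-1],[24,10,-2],[36,15,-3],[48,20,-4],[60,23,-4]],"rot":[[0,6,0],[0,12,0],[0,18,0],[0,24,0],[0,30,0]]}'
python3 -m handwheel '{"gripper":[1,1,1,1,1],"offset":[[0,0,0],[0,0,0],[0,0,0],[0,0,0],[0,0,0]],"rot":[[0,6,0],[0,12,0],[0,18,0],[0,24,0],[0,29.6,0]]}'
python3 -m handwheel '{"gripper":[1],"offset":[[0,0,0]],"rot":[[0,0,0]]}'
python3 - <<'E'
from h import *
plan([390,-222,60],tilt(36.9,60,1));print(state()['qpos'].round(1))
s=proj('scene',state()['ee_pos']);x,y=int(s[0])-60,int(s[1])-50
crop('scene',max(x,0),max(y,0),120,100,6,'s15.png')
crop('top',0,0,560,420,1.4,'t15.png')
E
```

```text
time_s: 12.75
ee_pos: [415.2, -202.7, 217.2]
ee_rot: [143.1, 89.5, -0.1]
force: [-0.0, -0.3, -1.9]
gripper_width: 41.6
time_s: 13.17
ee_pos: [414.5, -202.9, 217.5]
ee_rot: [179.2, 60.2, 36.0]
force: [0.2, 1.0, -4.0]
gripper_width: 41.5
time_s: 13.25
ee_pos: [412.0, -203.4, 214.8]
ee_rot: [-179.9, 60.4, 36.5]
force: [-0.5, 0.5, -2.9]
gripper_width: 41.8
off [120.4   2.  101.5] rot [-0.41  0.41 -0.2 ]
[-48.9   5.6 113.2  33.5  63.1 -11.3]
```

View pics/s15.png

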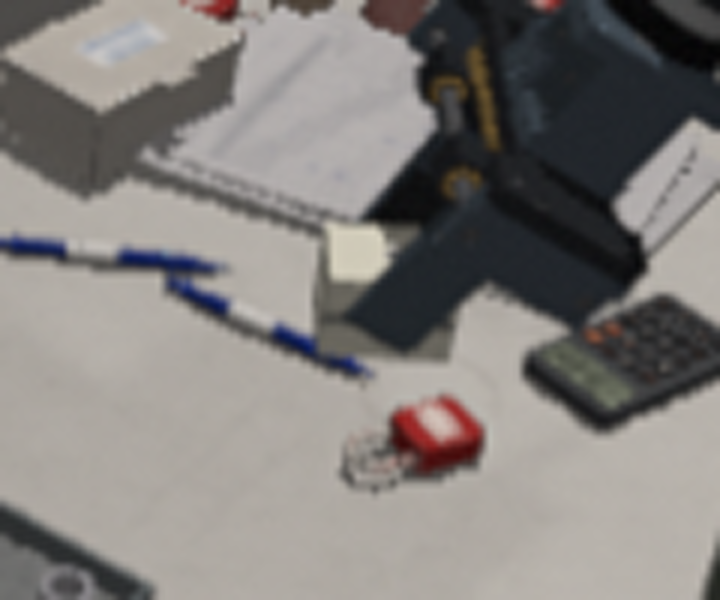

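View pics/t15.png

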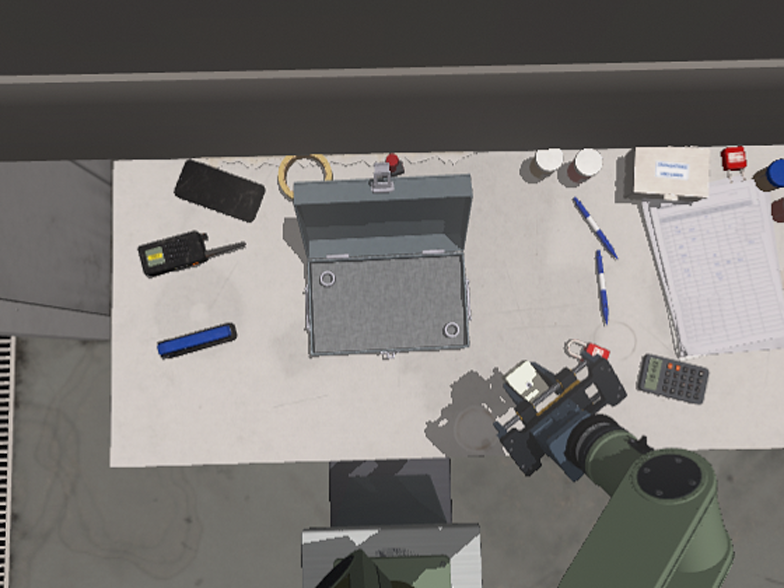

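```bash
python3 -m handwheel '{"gripper":[1,1,1,1,1],"offset":[[30,0,22],[60,0,44],[90,0,66],[120,0,87],[145,0,105]],"rot":[[0,0.4,0],[0,0.4,0],[0,0.4,0],[0,0.4,0],[0,0.4,0]]}'
python3 -m handwheel '{"gripper":[1,1],"offset":[[0,0,0],[0,0,0]],"rot":[[0,0,0],[0,0,0]]}'
python3 - <<'E'
from h import *
plan([395,-215,17],tilt(36.9,60,1));print(state()['qpos'].round(1))
E
```

```text
time_s: 13.77
ee_pos: [399.7, -213.6, 36.1]
ee_rot: [179.8, 60.2, 36.8]
force: [1.4, -0.4, -1.7]
gripper_width: 41.8
time_s: 13.93
ee_pos: [399.8, -213.0, 37.2]
ee_rot: [-179.7, 60.1, 37.2]
force: [1.0, 0.4, -1.2]
gripper_width: 42.2
off [15.  -1.3 14.5] rot [-0.08  0.07  0.15]
[-51.3  20.7 126.9  47.7  42.4 -37. ]
```

```bash
python3 -m handwheel '{"gripper":[1,1,1,1,1],"offset":[[7,0,4],[12,0,7],[15,0,8.6],[17.3,0,10],[17.3,0,10]],"rot":[[0,0,0],[0,0,0],[0,0,0],[0,0,0],[0,0,0]]}'
python3 -m handwheel '{"gripper":[1,1],"offset":[[2,0,1.2],[2,0,1.2]],"rot":[[0,0,0],[0,0,0]]}'
```

```text
time_s: 14.35
ee_pos: [399.5, -213.8, 17.6]
ee_rot: [-180.0, 60.1, 36.9]
force: [0.5, 0.1, -2.1]
gripper_width: 42.1
time_s: 14.52
ee_pos: [399.6, -214.0, 15.9]
ee_rot: [180.0, 60.0, 36.8]
force: [-3.0, -0.6, 7.1]
gripper_width: 41.4
```

```bash
python3 -m handwheel '{"gripper":[0.3,0.3,0.3,0.3,0.3],"offset":[[0,0,0],[0,0,0],[0,0,0],[-10,0,0],[-35,0,0]],"rot":[[0,0,0],[0,0,0],[0,0,0],[0,0,0],[0,0,0]]}'
python3 -m handwheel '{"gripper":[0.3,0.3],"offset":[[-25,0,0],[-25,0,0]],"rot":[[0,0,0],[0,0,0]]}'
python3 - <<'E'
from h import *
plan([385,-225,80],tilt(-143.1,60,0));print(state()['qpos'].round(1),state()['ee_pos'],state()['force'])
a=grab_frame('scene');b=grab_frame('top');np.savez('f16',a=a,b=b)
p=[394,-218,21]
for n,im in(('scene',a),('top',b)):
    u=proj(n,p); crop(n,int(u[0])-50,int(u[1])-40,100,80,7,n+'16.png',im); print(u)
E
```

```text
time_s: 14.93
ee_pos: [384.2, -222.3, 43.7]
ee_rot: [-179.2, 60.1, 37.6]
force: [0.2, 0.3, 0.5]
gripper_width: 63.8
time_s: 15.1
ee_pos: [375.7, -234.2, 69.4]
ee_rot: [179.4, 60.1, 36.3]
force: [0.6, -1.0, 0.5]
gripper_width: 64.1
off [ -2.8  -1.7 -16.5] rot [ -0.16 -59.92  -0.29]
[-55.8  17.3 125.   42.5  47.6 -34.6] [ 375.69595283 -234.1841883    69.3756084 ] [ 0.58255482 -0.95081836  0.53372815]
(np.float64(375.1595302244036), np.float64(212.04035478621893))
(np.float64(363.0111298803512), np.float64(277.2879437733347))
```

View pics/scene16.png

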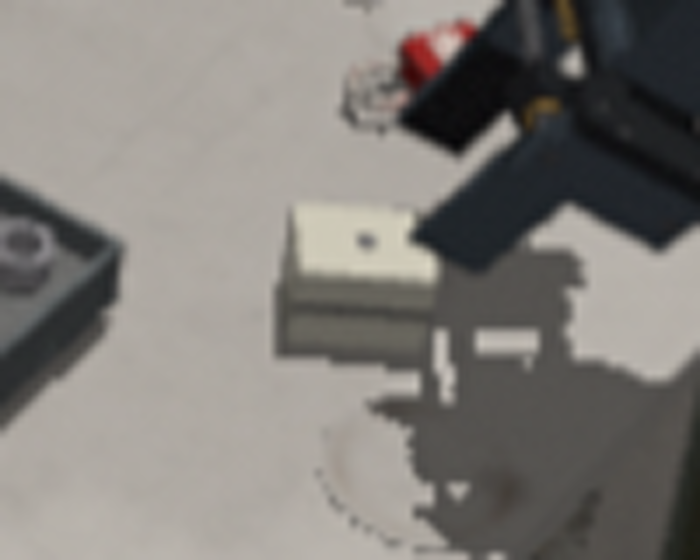

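View pics/top16.png

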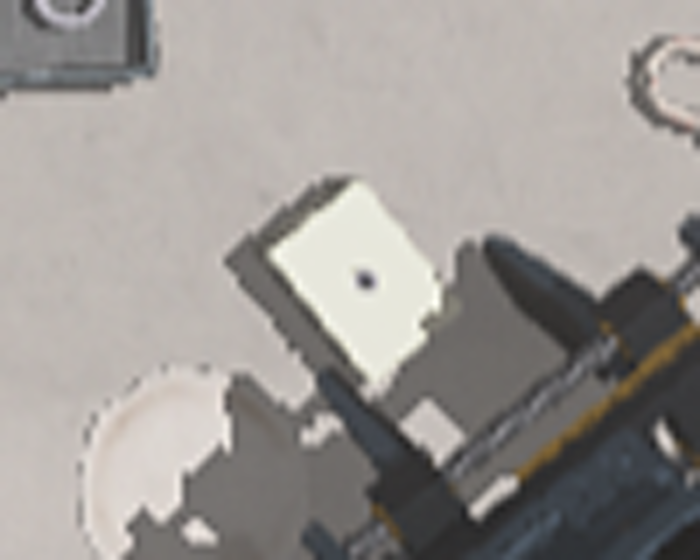

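```bash
python3 -m handwheel '{"gripper":[0.3,0.3,0.3,0.3,0.3],"offset":[[-10,0,-15],[-10,-1,-30],[-5,-1,-45],[0,-1,-60],[4,-2,-74]],"rot":[[0,-6,0],[0,-12,0],[0,-18,0],[0,-24,0],[0,-30,0]]}'
python3 -m handwheel '{"gripper":[0.3,0.3,0.3,0.3,0.3],"offset":[[0,0,0],[0,0,0],[0,0,0],[0,0,0],[0,0,0]],"rot":[[0,-6,0],[0,-12,0],[0,-18,0],[0,-24,0],[0,-30,0]]}'
python3 -m handwheel '{"gripper":[0.3,0.3],"offset":[[0,0,0],[0,0,0]],"rot":[[0,0,0],[0,0,0]]}'
python3 - <<'E'
from h import *
f=np.load('f16.npz');b=f['b']
print(onz('top',313+365/7-.4,237+280/7-.4,42),onz('scene',325+367/7-.4,172+241/7-.4,42), tri((325+367/7-.4,172+241/7-.4),(313+365/7-.4,237+280/7-.4)))
c=b[245:310,320:395]; m=(c.min(2)>205).astype(np.uint8); m[:, :0]=0
k,_=cv2.findContours(m,cv2.RETR_EXTERNAL,cv2.CHAIN_APPROX_NONE)
for q in sorted(k,key=cv2.contourArea)[-2:]: print(cv2.contourArea(q),cv2.minAreaRect(q))
plan([388.5,-222.3,16],tilt(-143.1,60,0));print(state()['qpos'].round(1),state()['ee_pos'])
E
```

```text
time_s: 15.62
ee_pos: [421.2, -192.7, 97.2]
ee_rot: [-172.5, 84.2, 44.4]
force: [0.1, -0.0, 0.6]
gripper_width: 63.7
time_s: 16.03
ee_pos: [421.4, -192.4, 97.0]
ee_rot: [-1.9, 65.7, -144.6]
force: [0.8, 0.8, 0.2]
gripper_width: 63.6
time_s: 16.2
ee_pos: [421.2, -191.9, 95.7]
ee_rot: [-2.4, 65.9, -145.0]
force: [-0.1, 0.6, -0.3]
gripper_width: 63.4
[ 396.585091   -218.52132218   42.        ] [ 394.49461836 -222.89822358   42.        ] (array([ 394.97938671, -219.22760029,   44.29664345]), np.float64(4.070816595051291))
127.0 ((16.958824157714844, 57.03529739379883), (10.629592895507812, 21.150720596313477), 49.39870071411133)
328.0 ((44.975608825683594, 31.719512939453125), (23.582239151000977, 16.2420711517334), 51.34019088745117)
off [90.8  5.8  8. ] rot [ 0.72 -5.93  0.72]
[-13.2  23.5 105.3 -19.   68.9  49.1] [ 421.17535461 -191.94291203   95.71969344]
```

```bash
python3 -m handwheel '{"gripper":[0.3,0.3,0.3,0.3],"offset":[[10,4,3],[25,6,7],[40,6,7],[40,6,7]],"rot":[[0.7,-5.9,0.7],[0.7,-5.9,0.7],[0.7,-5.9,0.7],[0.7,-5.9,0.7]]}'
python3 - <<'E'
from h import *
plan([389.5,-223.7,17],tilt(-143.1,60,0));print(state()['ee_pos'])
p=[394,-218,21]
for n in('scene','top'):
    u=proj(n,p); crop(n,int(u[0])-50,int(u[1])-45,100,80,7,n+'17.png'); print(u)
E
```

```text
time_s: 16.53
ee_pos: [402.8, -211.6, 62.1]
ee_rot: [-0.2, 59.9, -143.6]
force: [-1.5, -0.3, 0.3]
gripper_width: 64.0
off [48.   1.9 -7.1] rot [-0.2   0.06  0.25]
[ 402.80574698 -211.61686913   62.12420357]
(np.float64(375.1595302244036), np.float64(212.04035478621893))
(np.float64(363.0111298803512), np.float64(277.2879437733347))
```

View pics/scene17.png

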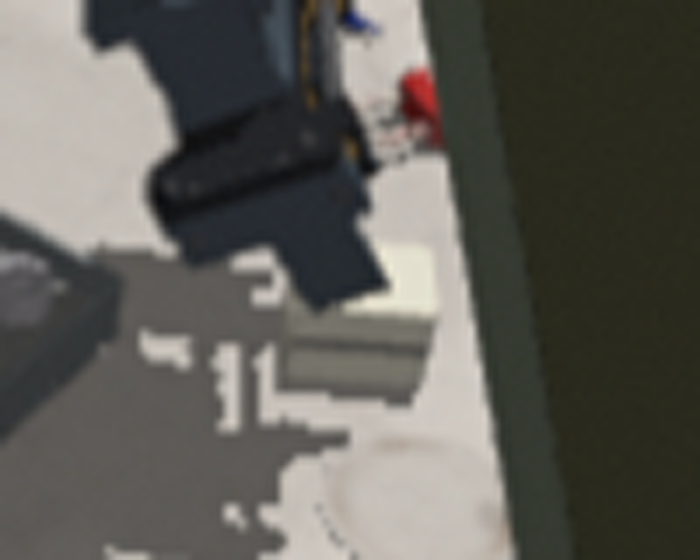

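View pics/top17.png

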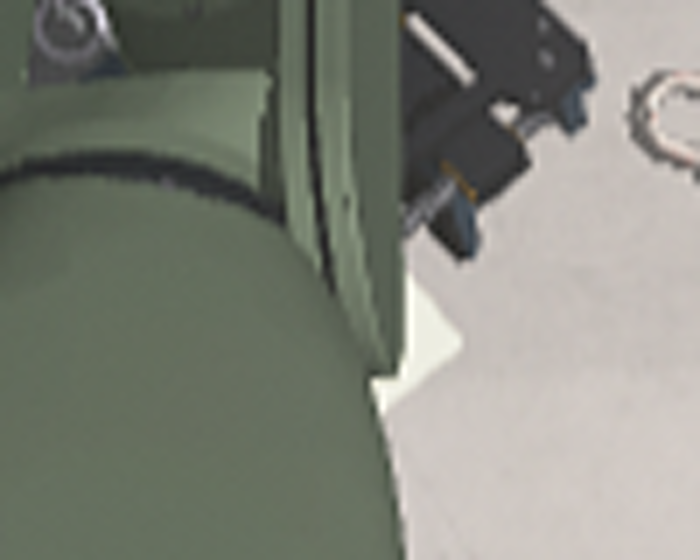

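```bash
python3 -m handwheel '{"gripper":[0.3,0.3,0.3,0.3,0.3],"offset":[[5,2,-7],[20,2,-7],[35,2,-7],[46,2,-7],[46,2,-7]],"rot":[[0,0,0],[0,0,0],[0,0,0],[0,0,0],[0,0,0]]}'
python3 -m handwheel '{"gripper":[1,1,1,1,1],"offset":[[0,0,0],[0,0,0],[0,0,0],[0,0,0],[0,0,0]],"rot":[[0,0,0],[0,0,0],[0,0,0],[0,0,0],[0,0,0]]}' 40
python3 - <<'E'
from h import *
plan([389.5,-223.7,17],tilt(-143.1,60,0));print(state()['qpos'].round(1))
E
```

```text
time_s: 17.05
ee_pos: [393.0, -223.5, 19.7]
ee_rot: [0.2, 60.0, -143.2]
force: [-0.5, -0.1, -0.2]
gripper_width: 63.9
time_s: 17.47
ee_pos: [394.7, -223.2, 21.2]
ee_rot: [0.5, 60.1, -142.9]
force: [0.4, 1.6, 3.3]
gripper_width: 41.5
off [ 5.8 -2.7  1.7] rot [-0.29 -0.11 -0.12]
[-14.3  30.2 110.6 -26.3  61.6  56.4]
```

```bash
python3 -m handwheel '{"gripper":[1,1,1,1,1],"offset":[[-9,0,5],[-30,0,17],[-60,0,35],[-93,0,54],[-127,0,73]],"rot":[[0,0,0],[0,0,0],[0,0,0],[0,0,0],[0,0,0]]}'
python3 -m handwheel '{"gripper":[1,1,1,1,1],"offset":[[-33,0,20],[-66,0,40],[-99,0,60],[-120,0,70],[-120,0,70]],"rot":[[0,0,0],[0,0,0],[0,0,0],[0,6,0],[0,12,0]]}'
python3 - <<'E'
from h import *
plan([440,-210,320],tilt(36.9,30,1));print(state()['qpos'].round(1),state()['ee_pos'],state()['force'])
E
```

```text
time_s: 17.88
ee_pos: [393.5, -222.8, 168.9]
ee_rot: [0.3, 60.1, -143.0]
force: [0.9, -0.5, -2.8]
gripper_width: 42.0
time_s: 18.3
ee_pos: [396.0, -223.2, 311.4]
ee_rot: [2.5, 72.6, -140.7]
force: [0.6, -0.6, -1.0]
gripper_width: 42.0
off [-20.9  16.  -38.6] rot [ 0.3  77.4  -0.75]
[-19.9   9.   90.4 -14.9  89.7  34.6] [ 395.97573521 -223.15094976  311.40968619] [ 0.59191997 -0.55498495 -0.95286851]
```

```bash
python3 -m handwheel '{"gripper":[1,1,1,1,1],"offset":[[-4,3,-7],[-8,6,-15],[-12,9,-23],[-16,12,-31],[-21,16,-38]],"rot":[[0,6,0],[0,12,0],[0,18,0],[0,24,0],[0,30,0]]}'
python3 -m handwheel '{"gripper":[1,1,1,1,1],"offset":[[0,0,0],[0,0,0],[0,0,0],[0,0,0],[0,0,0]],"rot":[[0,6,0],[0,12,0],[0,18,0],[0,24,0],[0,30,0]]}'
python3 - <<'E'
from h import *
plan([440,-210,320],tilt(36.9,30,1));print(state()['qpos'].round(1),state()['ee_pos'],state()['force'])
E
```

```text
time_s: 18.72
ee_pos: [436.6, -210.1, 315.7]
ee_rot: [178.4, 77.7, 35.2]
force: [-0.3, 1.0, -3.9]
gripper_width: 41.8
time_s: 19.13
ee_pos: [436.0, -210.5, 315.4]
ee_rot: [179.4, 47.7, 36.3]
force: [-0.2, 0.7, -2.0]
gripper_width: 41.7
off [-1.   2.  -5.7] rot [ 0.24 17.74 -0.39]
[-55.1   4.3 105.7  43.8  76.2 -15.4] [ 436.02157967 -210.519428    315.4193409 ] [-0.15700742  0.65781178 -2.02369684]
```

```bash
python3 -m handwheel '{"gripper":[1,1,1,1,1],"offset":[[0,0,0],[0,0,0],[0,0,0],[0,0,0],[0,0,0]],"rot":[[0,6,0],[0,12,0],[0.2,17.7,-0.4],[0.2,17.7,-0.4],[0.2,17.7,-0.4]]}'
python3 - <<'E'
from h import *
s=state();print(s['qpos'].round(1),s['ee_pos'],s['ee_rot'],s['gripper_width'])
p=s['ee_pos']
for n in('scene','top'):
    u=proj(n,p); im=crop(n,max(int(u[0])-50,0),max(int(u[1])-45,0),100,80,7,n+'18.png'); cv2.imwrite('pics/%s18f.png'%n,im[:,:,::-1])
E
```

```text
time_s: 19.55
ee_pos: [436.0, -210.8, 313.5]
ee_rot: [-179.6, 30.4, 37.0]
force: [0.4, 0.4, -1.7]
gripper_width: 41.4
[-63.5   9.2 112.6  58.8  82.4 -32.2] [ 436.04147917 -210.83675539  313.51102732] [-179.64153266   30.38732077   37.0324201 ] 41.396069331259454
```

View pics/scene18.png

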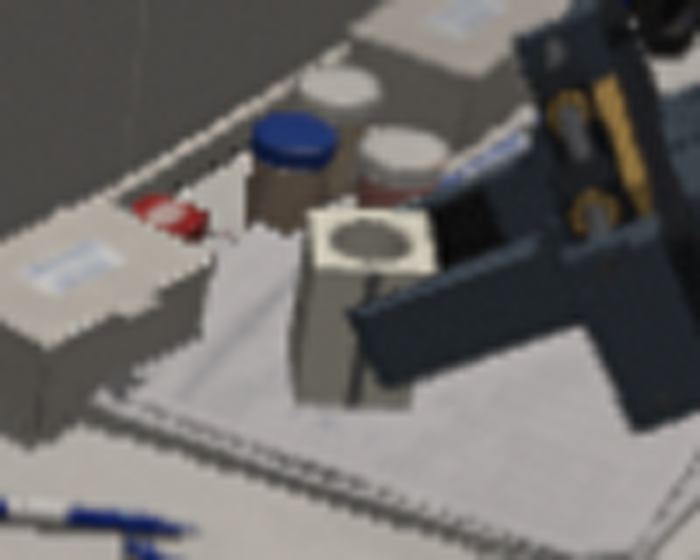

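View pics/top18.png

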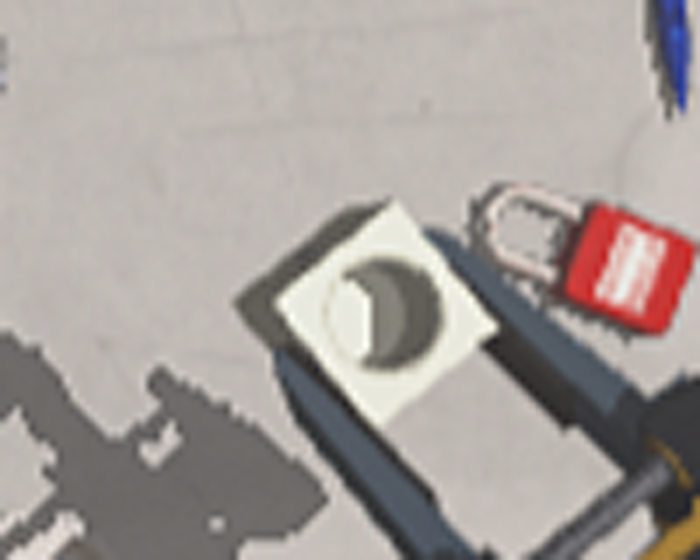

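View pics/scene18f.png

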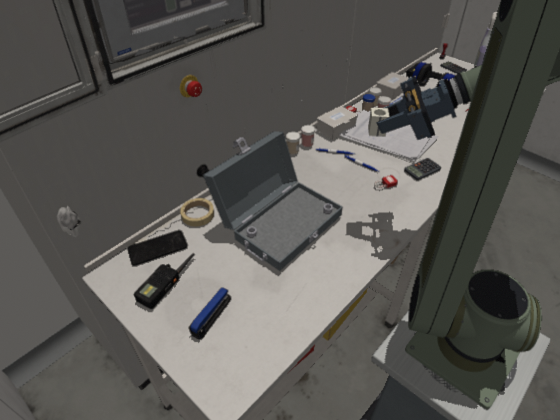

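View pics/top18f.png

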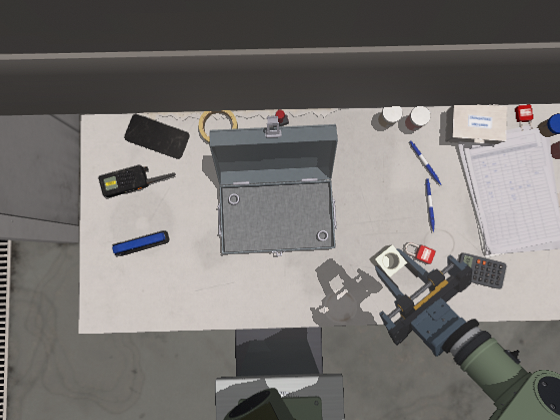

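```bash
python3 -m handwheel '{"gripper":[1,1,1,1,1],"offset":[[0,0,0],[0,0,0],[0,0,0],[0,0,0],[0,0,0]],"rot":[[0,0,0],[0,0,0],[0,0,0],[0,0,0],[0,0,0]]}'
python3 - <<'E'
from h import *
s=state();print(s['ee_pos'],s['qvel'].round(2),s['force'],s['gripper_width'])
# block edge direction check: scene pixel slope of a vertical 58mm line at the block vs seen left/right edges
p=s['ee_pos']; a=proj('scene',p+[0,0,29]);b=proj('scene',p-[0,0,29]); print('expected',np.subtract(b,a),'seen',np.array([-20,185])/7,np.array([-25,135])/7)
print(job_done())
E
```

```text
time_s: 20.07
ee_pos: [436.8, -210.1, 314.6]
ee_rot: [-179.8, 30.3, 37.0]
force: [0.9, 0.6, -1.7]
gripper_width: 41.7
[ 436.84646381 -210.12556263  314.62397972] [-0.21  0.33  0.21  0.08  0.09 -0.09] [ 0.92715122  0.62945778 -1.67459156] 41.66237431123612
expected [-3.47468215 19.56030582] seen [-2.85714286 26.42857143] [-3.57142857 19.28571429]
the job is handed in; nothing more can be done
None
```

I handed the job in at 20.1 s with the block held bore up, about 31 cm above the worktop and clear of everything. `job_done()` gave no verdict.

- **Case:** I swung the hasp off its staple with the lid shut, then opened the lid by the hasp past upright and let it go. The last pictures show it standing open with the hasp up.
- **Finding the bore:** I first judged by the brief that the bore was at the front-right end of the block. The top view, once that end was turned up, showed it closed. That disagrees with the stated start direction, because the bore was really at the back-left end.
- **Regrasp:** I laid the block on the clear worktop to the right of the case. I gripped it again from the other tilt and turned it over.
- **Last checks:**
    - **Bore:** both cameras show the open bore facing up.
    - **Tilt:** the tool is within 0.5° of the planned angle. The block's clearest edge in the scene view slopes as a vertical line should there. The other edge gave the same lean direction but a longer length, so it is only a rough check.
    - **Grip:** the opening is 41.7 mm with the 40 N grip still set, and the arm is at rest.
    - **Surroundings:** both bushes, the padlock and the stapler look unmoved. I judged that from the pictures and did not measure it.

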